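# Dock the tube rack past the post

## Task

Slide the blue tube rack beside the steel post over the bench into the aluminium dock: push one end round, then the other, so that it angles past the post, goes lengthwise between the rails (either end first) and stands fully home against the back stop. Only push it gently with the outside of the fingers: do not grip it, lift it or tip it, and do not disturb the other things on the bench.

Things in the scene. Friction and masses are not known exactly. Their poses are not given: they have to be found in the camera images.
- rack: Loose blue tube rack by the post (not the one far left), 66 (its x) x 200 (its y, long axis) x 52 mm (caps to 60), 0.17 to 0.33 kg. Origin: centre of its underside. End walls (y = +-100 mm) are solid up to 52 mm; push the long sides (x = +-33 mm) at 35 to 51 mm height. Starts crosswise, the post between it and the dock, +y end farther from the robot. Home: origin at x = 50 mm, y = 0 in the dock frame, y axis along dock x.
- rack_dock: U-shaped aluminium dock, fixed. Origin: middle of its mouth, on the bench. x points into the bay (roughly to the robot's right), y across it (away from the robot). Rails 35 mm high, 10 thick, 82 mm apart inside; back stop's face at x = 150 mm, 42 high, so the home rack stands 50 mm out of the mouth. Lead-ins before the mouth flare to y = +-58 mm at x = -30 mm. No floor.
- post: Upright steel post (rod socket) 32 mm in diameter, 54 mm high, fixed to the bench in front of the dock, just beside the way in, on the dock's -y side (the robot's side). Origin at the centre of its foot. A rack in line with the bay passes beside it.
- tip_box_1: The yellow pipette-tip box, a loose bystander; origin at the centre of its underside. Leave it alone.
- timer: The small white timer nearest to the robot, a loose bystander; origin at the centre of its underside. Leave it alone.
- bottle_small: The small brown bottle, a loose bystander; origin at the centre of its underside. Leave it alone.
- marker_1: The marker with the blue cap, a loose bystander; origin at the centre of its underside. Leave it alone.
- petri_10: The petri dish, a loose bystander; origin at the centre of its underside. Leave it alone.
- marker_3: The green-ended marker, a loose bystander; origin at the centre of its underside. Leave it alone.

How it is judged:
By the outcome, as a careful person would: the job done as asked, in the order asked, and still so for the second after the job is handed in, with the robot touching nothing.
It also fails if it takes over 70 s, if anything falls off the work surface, if the arm or the gripper's body presses on something with over 40 N, if the wrist force passes 120 N, or if a joint passes its speed limit or range.

## Robot

A 7-joint arm with a two-finger parallel gripper is mounted at the origin on a cart in front of the work surface, level with it; the furniture and walls round the work are solid. World frame = base frame: x ahead of the robot, y to its left, z up, the work surface at z = 0. Lengths are in m, angles in rad, forces in N, time in s.
With the tool pointing down it reaches from about 0.425 to 0.875 m from the base axis. Payload 8.4 kg.
Tool frame: the origin (TCP) lies at the centre of the arm's flange, where the gripper is bolted on; the fingertips stand 173 mm ahead of it and the grasp point (between the pads) lies 155 mm ahead of it; x points along the fingers, y is the direction in which the jaws open and shut, and the axes are right-handed (so a half turn about x gives the same grasp; the last joint's range is limited). The gripper opens to 85 mm and grips with 20 to 120 N. Pads are 22 mm wide; open, the fingers measure 114 mm over their backs; the gripper's body (76 mm by 85 mm) begins 54 mm behind the grasp point. The pads swing forward as they close: fully open they stand 13 mm farther back than shut.
Start: joints at [-1.366, 0.333, 0.04, 1.465, -0.013, 1.343, -0.059], TCP at [0.194, 0.62, 0.405] pointing down, gripper open.
Joint ranges: [-2.58, 2.58], [-0.38, 2.09], [-1.3, 1.39], [0.25, 2.4], [-1.5, 4.64], [0.08, 2.09], [-2.65, 2.65]. Speed limits (rad/s): [2.22, 2.22, 2.79, 2.79, 3.14, 3.14, 3.14].

## Interface

Orientations are given as a rotation vector (axis times angle).
In Python, from station import bot gives the robot as it stands.
- The arm moves only by the shell command python3 -m crank 'ROWS' [FORCE]. ROWS is JSON, a list of rows, each an object with "turn": the turn, a rotation vector about the tool's x, y, z in degrees, a list of three; "delta_pos": the shift along the tool's x, y, z in m, a list of three; "jaw": the opening, from -1 (shut) to 1 (fully open), so that 0 is half open. A call has exactly 5 rows; each row shifts and turns the commanded pose from where the row before left it, along the tool's axes as they then stand; what a row does not reach is not made up. A row lasts 1/10 s, in which the tool goes at most 50 mm and 8.59 degrees, less where a joint would pass 70% of its speed; a pose out of reach is approached as far as the arm can. A call with a gripper value outside its range is refused whole. The fingers move at their own pace and stop on an object; FORCE is the grip in N (left out, the last holds). Time passes only in rows, so rows that do not move let the fingers close, or fill a call up. It gives the time, the measured TCP pose, the force and the opening at its end, in the units of the state.
- bot.get_obs(): the state, without advancing time (a new reading comes with each control period).
- bot.grab_frame(name): name is "scene" or "top"; returns the picture (400x640x3 uint8, red, green, blue); there is no depth.
- bot.get_calibration(name): a dict with "intrinsics" (3x3 intrinsics, pixels), "k1" (the pictures are not rectified: a ray, as slopes to the right and down, at radius r is drawn at 1 + k1 r^2 times it, then the intrinsics apply), "view" (4x4, takes a point from world to camera coordinates). Camera axes: x right, y up, looking along -z (the intrinsics and any distortion apply to the point x, -y, -z); pixel columns grow to the right and rows downward; lengths in m; the calibration is good to about 2 mm. A picture is of the moment at which its call begins. get_calibration takes no time and is no camera call.
- bot.hand_in(): hands the job in, once; it reports no verdict.
Trained networks look in the newest picture that a camera, given by its name, has taken for a name from the list of things; names that differ only in an ending like _2 or _b are one class to them, and where a whole thing is asked for, a point or a joint stands for the part that bears it (a point fixed in the world has none). Each returns a list of dicts, best first, with "score" (0 to 1); they miss things now and then, are a little off and sometimes report something else, mostly with a low value. They report only what shows in the picture. A call takes as long as a camera call.
- bot.silhouettes(camera, label): "mask" (400x640 bool, what is visible of it) and "pixel" ([column, row] in pixels, amid what is visible of it).
The state is a dict: "clock": time; "joints": joint angles; "qvel": joint speeds; "joint_torque": joint torques, N m; "ee_pos": TCP position; "ee_rot": TCP orientation; "force": force on the tool from outside, world axes, zero at the start; "ft_torque": the same for the moment, N m; "grip_width": finger opening in m.
Only numpy, scipy, OpenCV 4.12 (cv2) and the standard library are available. Lean on these libraries where they do the work, as an engineer would, in place of code of your own. Each camera call takes 0.05 s, during which the arm holds its last target.

## Working session

There is one attempt and no reset: what is moved stays moved. The work goes in short steps, Python scripts to look and compute and a shell command to move; the robot and the scene stay as the last step left them, time stands still between calls to the robot, and variables do not carry over. Pictures are saved under pics/ and viewed, and the job is handed in when it is done.

```bash
ls; mkdir -p pics; python3 - <<'E'
from station import bot
import cv2
o=bot.get_obs(); print(o)
for n in("scene","top"):
    f=bot.grab_frame(n); cv2.imwrite(f"pics/{n}0.png",f[:,:,::-1]); print(n,bot.get_calibration(n))
E
```

```text
pics
{'clock': 0.0, 'joints': array([-1.36618926,  0.33392842,  0.03989089,  1.46627795, -0.01342517,
        1.34328927, -0.05851724]), 'qvel': array([ 0.00019317, -0.00093649, -0.00103794,  0.00047311, -0.00060061,
        0.00057947, -0.00089079]), 'joint_torque': array([-1.20792196e-03, -6.58562136e+01,  1.36467453e+00, -4.05554152e+01,
        1.67197001e-02,  1.26973601e-02,  1.43869522e-05]), 'ee_pos': array([0.19441282, 0.62006362, 0.40380667]), 'ee_rot': array([ 0.23720918,  1.55776285, -0.23977662]), 'force': array([0.08824714, 0.04760265, 0.2722323 ]), 'ft_torque': array([-0.00478789, -0.04009419, -0.00364666]), 'grip_width': 0.08526300186715448}
scene {'intrinsics': array([[420.9777571 ,   0.        , 320.48248996],
       [  0.        , 420.9777571 , 210.17043754],
       [  0.        ,   0.        ,   1.        ]]), 'k1': -0.11404703878730203, 'view': array([[ 0.79754443, -0.60281228,  0.02324328, -0.44693298],
       [ 0.26518034,  0.38493052,  0.88402934, -0.18898995],
       [-0.54185079, -0.69888902,  0.46685315, -0.86297596],
       [ 0.        ,  0.        ,  0.        ,  1.        ]])}
top {'intrinsics': array([[474.73368807,   0.        , 314.51805131],
       [  0.        , 474.73368807, 198.24915084],
       [  0.        ,   0.        ,   1.        ]]), 'k1': -0.04382071833004161, 'view': array([[-0.0265101 , -0.99964069,  0.00396226,  0.00956198],
       [ 0.99654596, -0.02611558,  0.07882972, -0.55519557],
       [-0.07869792,  0.00603836,  0.99688022, -1.26833645],
       [ 0.        ,  0.        ,  0.        ,  1.        ]])}
```

View pics/scene0.png

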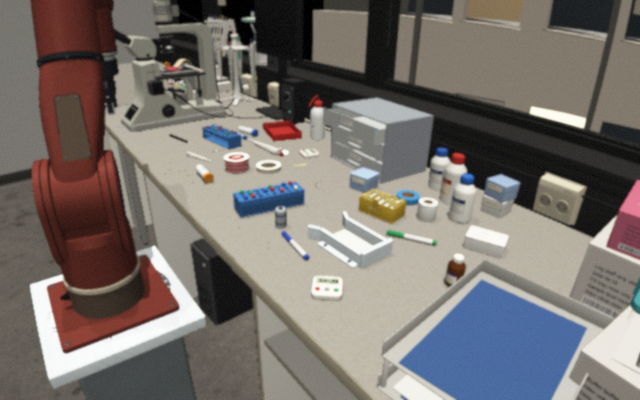

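View pics/top0.png

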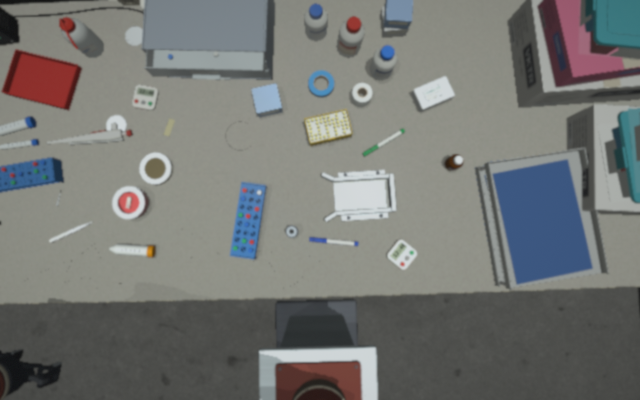

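```bash
cat > h.py <<'E'
import numpy as np, cv2
from station import bot
CAL={n:bot.get_calibration(n) for n in("scene","top")}
def proj(n,P):
    c=CAL[n];P=np.atleast_2d(P);q=P@c["view"][:3,:3].T+c["view"][:3,3]
    s=np.c_[q[:,0]/-q[:,2],-q[:,1]/-q[:,2]]; r2=(s**2).sum(1,keepdims=True)
    s=s*(1+c["k1"]*r2);K=c["intrinsics"]
    return np.c_[s[:,0]*K[0,0]+K[0,2],s[:,1]*K[1,1]+K[1,2]]
def unproj(n,uv,z):
    c=CAL[n];K=c["intrinsics"];uv=np.atleast_2d(np.asarray(uv,float))
    d=np.c_[(uv[:,0]-K[0,2])/K[0,0],(uv[:,1]-K[1,2])/K[1,1]];s=d.copy()
    for _ in range(20): s=d/(1+c["k1"]*(s**2).sum(1,keepdims=True))
    R=c["view"][:3,:3];t=c["view"][:3,3];C=-R.T@t
    D=np.c_[s[:,0],-s[:,1],-np.ones(len(s))]@R
    z=np.broadcast_to(z,len(s));k=(z-C[2])/D[:,2]
    return C+D*k[:,None]
def hullmask(n,P):
    m=np.zeros((400*4,640*4),np.uint8)
    h=cv2.convexHull(((proj(n,P)+.5)*4-.5).astype(np.float32))
    cv2.fillConvexPoly(m,np.round(h).astype(np.int32),255)
    return cv2.resize(m,(640,400),interpolation=cv2.INTER_AREA)/255.
E
python3 - <<'E'
from h import *
np.set_printoptions(precision=4,suppress=True)
for n in("top","scene"):
    for l in("rack","rack_dock","post","marker_1","petri_10","timer"):
        for i,r in enumerate(bot.silhouettes(n,l)[:3]):
            m=r["mask"];np.save(f"m_{n}_{l}_{i}.npy",m)
            ys,xs=np.nonzero(m)
            print(n,l,round(r["score"],2),r["pixel"],m.sum(),xs.min(),xs.max(),ys.min(),ys.max(),unproj(n,r["pixel"],0.03)[0])
print(bot.get_obs()["clock"])
for n in("top","scene"):
    f=cv2.imread(f"pics/{n}0.png")
    c=f[130:280,210:420] if n=="top" else f[160:290,210:420]
    cv2.imwrite(f"pics/{n}0z.png",cv2.resize(c,None,fx=3.8,fy=3.8,interpolation=cv2.INTER_CUBIC))
E
```

```text
top rack 0.85 [246.2, 216.8] 2047 229 266 182 259 [0.5093 0.1803 0.03  ]
top post 0.4 [289.3, 230.1] 114 286 297 226 237 [0.4706 0.065  0.03  ]
top marker_1 0.72 [334.9, 238.7] 213 309 357 238 245 [ 0.4443 -0.0568  0.03  ]
top marker_1 0.52 [383.3, 141.3] 181 364 403 130 154 [ 0.7057 -0.197   0.03  ]
top petri_10 0.91 [156.8, 166.6] 863 138 172 152 184 [0.6524 0.4224 0.03  ]
top timer 0.94 [401.7, 249.7] 590 387 417 240 269 [ 0.41   -0.2354  0.03  ]
scene rack 0.82 [270.1, 199.1] 1620 233 303 182 216 [0.4978 0.1635 0.03  ]
scene rack_dock 0.9 [353.4, 240.7] 2344 308 392 212 267 [ 0.5473 -0.1512  0.03  ]
scene marker_1 0.55 [410.3, 238.4] 247 387 436 231 244 [ 0.6725 -0.2261  0.03  ]
scene marker_1 0.47 [293.0, 244.8] 185 282 309 232 259 [ 0.4148 -0.0812  0.03  ]
scene marker_1 0.16 [269.1, 200.1] 1617 233 302 182 216 [0.492  0.1595 0.03  ]
scene petri_10 0.65 [267.4, 168.5] 225 257 279 161 172 [0.6122 0.3719 0.03  ]
scene petri_10 0.21 [381.1, 206.2] 1162 359 407 189 223 [ 0.7364 -0.0555  0.03  ]
scene timer 0.93 [326.7, 285.9] 689 311 342 276 299 [ 0.3835 -0.2544  0.03  ]
0.7
```

View pics/top0z.png

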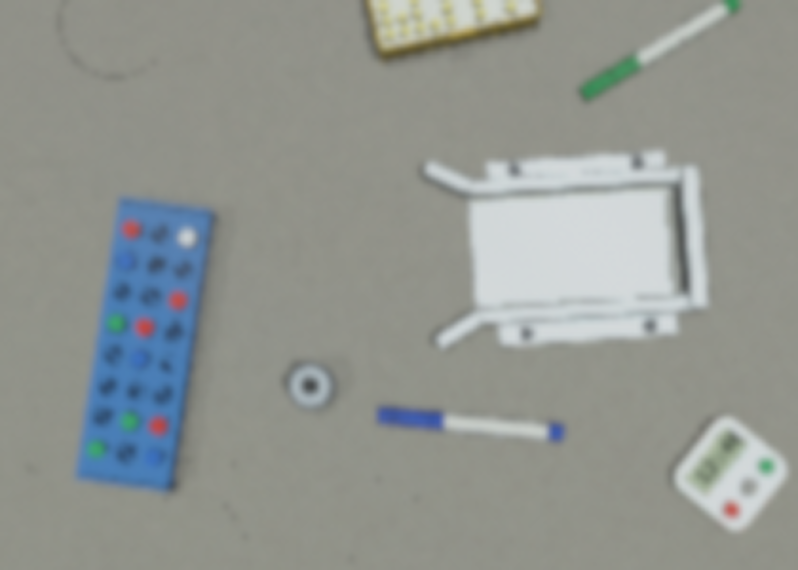

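View pics/scene0z.png

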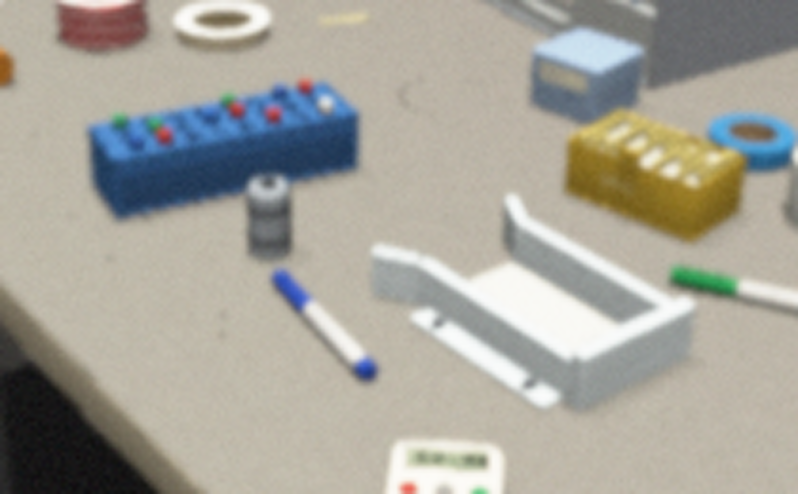

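```bash
cat >> h.py <<'E'
from scipy.optimize import least_squares, minimize
def T2(p,P):
    c,s=np.cos(p[2]),np.sin(p[2]);P=np.asarray(P,float)
    return np.c_[p[0]+c*P[:,0]-s*P[:,1],p[1]+s*P[:,0]+c*P[:,1],P[:,2]]
def box(hx,hy,h): return np.array([[a*hx,b*hy,z] for a in(-1,1) for b in(-1,1) for z in(0,h)])
RACK=np.vstack([box(.033,.1,.052)])
def fitrack(masks,p0):
    # masks: dict cam->bool mask
    def cost(p): return sum(((hullmask(n,T2(p,RACK))-cv2.GaussianBlur(m.astype(float),(0,0),.5))**2).sum() for n,m in masks.items())
    r=minimize(cost,p0,method="Nelder-Mead",options=dict(initial_simplex=np.array([p0]+[np.add(p0,d) for d in([.01,0,0],[0,.01,0],[0,0,.08])]),xatol=1e-5,fatol=.5,maxiter=200))
    return r.x,r.fun
def bluemask(f):
    hsv=cv2.cvtColor(f,cv2.COLOR_RGB2HSV);return ((hsv[...,0]>95)&(hsv[...,0]<120)&(hsv[...,1]>110))
def zoom(n,f,x0,x1,y0,y1,k,name,polys=()):
    c=cv2.resize(f[y0:y1,x0:x1,::-1],None,fx=k,fy=k,interpolation=cv2.INTER_CUBIC)
    for P,col in polys:
        q=(proj(n,P)-[x0,y0]+.5)*k-.5
        cv2.polylines(c,[np.round(q).astype(np.int32)],False,col,1,cv2.LINE_AA)
    cv2.imwrite(name,c)
def rackpolys(p,z=.052):
    R=np.array([[-.033,-.1,z],[.033,-.1,z],[.033,.1,z],[-.033,.1,z],[-.033,-.1,z]]);B=R.copy();B[:,2]=0
    return [(T2(p,R),(0,255,255)),(T2(p,B),(0,0,255))]
def dockpolys(p):
    L=[]
    for s in(1,-1):
        L.append((T2(p,[[-.03,s*.058,.035],[0,s*.041,.035],[.15,s*.041,.035]]),(0,0,255)))
    L.append((T2(p,[[.15,-.041,.042],[.15,.041,.042]]),(0,255,0)))
    L.append((T2(p,[[.15,-.041,0],[0,-.041,0],[0,.041,0],[.15,.041,0]]),(255,0,255)))
    return L
def circ(c,r,z): 
    a=np.linspace(0,2*np.pi,40);return np.c_[c[0]+r*np.cos(a),c[1]+r*np.sin(a),0*a+z]
E
python3 - <<'E'
from h import *
np.set_printoptions(precision=4,suppress=True)
F={n:cv2.imread(f"pics/{n}0.png")[:,:,::-1].copy() for n in("top","scene")}
M={n:np.load(f"m_{n}_rack_0.npy") for n in F}
# post occludes little; fit per cam and jointly
p0=[.5,.18,-.1]
for s in(["top"],["scene"],["top","scene"]):
    print(s,fitrack({n:M[n] for n in s},p0), M[s[0]].sum())
p,_=fitrack(M,p0)
B={n:bluemask(F[n])&(cv2.dilate(M[n].astype(np.uint8),np.ones((5,5)))>0) for n in F}
for n in F: print(n,M[n].sum(),B[n].sum())
# dock picks
zt=lambda u,o:(np.array(u,float)+.5)/3.8-.5+o
t=zt([[428,165],[440,343],[683,185],[690,300]],[210,130]); 
obj=np.array([[-.03,.06,.035],[-.03,-.06,.035],[.15,.041,.042],[.15,-.041,.042]])
sc=zt([[513,197],[375,248],[581,357],[693,303]],[210,160])
objs=np.array([[-.03,.06,.035],[-.03,-.06,.035],[.16,-.051,.042],[.16,.051,.042]])
f=lambda d:np.r_[(proj("top",T2(d,obj))-t).ravel(),(proj("scene",T2(d,objs))-sc).ravel()]
r=least_squares(f,[.56,-.1,-np.pi/2]);print(r.x,r.fun.reshape(-1,2))
d=r.x
pt=unproj("top",zt([[311,386]],[210,130]),.054)[0];ps=unproj("scene",zt([[270,184]],[210,160]),.054)[0];print(pt,ps)
post=(pt+ps)/2
ex=[(circ(post,.016,.054),(0,255,0)),(circ(post,.016,0),(0,255,0))]
np.save("fit0.npy",np.r_[p,d,post[:2]])
zoom("top",F["top"],210,420,130,280,3.8,"pics/top_fit0.png",rackpolys(p)+dockpolys(d)+ex)
zoom("scene",F["scene"],210,420,160,290,3.8,"pics/scene_fit0.png",rackpolys(p)+dockpolys(d)+ex)
E
```

```text
['top'] (array([0.4993, 0.1769, 1.3906]), np.float64(52.23727823842239)) 2047
['scene'] (array([0.5026, 0.18  , 1.4231]), np.float64(114.62452576665362)) 1620
['top', 'scene'] (array([0.5002, 0.1766, 1.4004]), np.float64(189.0266410639593)) 2047
top 2047 1508
scene 1620 1360
[ 0.5592 -0.0593 -1.5472] [[ 0.0982  1.2629]
 [-0.7581 -1.2004]
 [ 0.2372 -0.6021]
 [ 0.3129 -0.4579]
 [-0.9851  0.4247]
 [ 0.6412 -0.2463]
 [-0.641   0.4469]
 [ 0.2399  0.6961]]
[0.4672 0.0582 0.054 ] [0.4688 0.0588 0.054 ]
```

View pics/top_fit0.png

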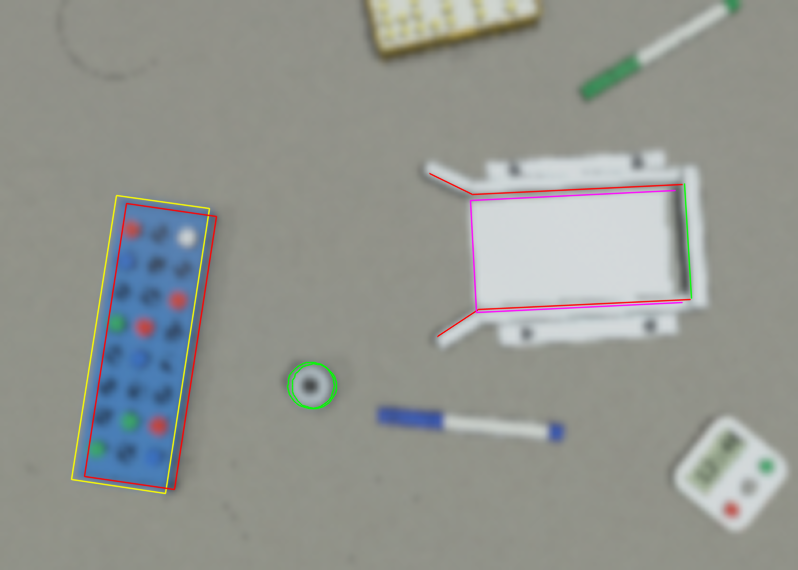

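View pics/scene_fit0.png

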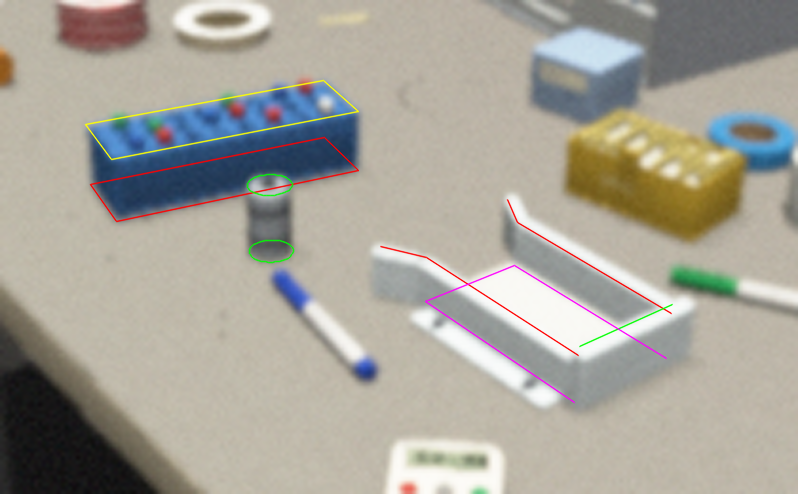

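```bash
cat >> h.py <<'E'
from scipy.spatial.transform import Rotation as Ro
DOCK=np.array([.5592,-.0593,-1.5472]); POST=np.array([.468,.0585])
def w2d(xy):
    c,s=np.cos(DOCK[2]),np.sin(DOCK[2]);d=np.atleast_2d(xy)[:,:2]-DOCK[:2];return np.c_[d@[c,s],d@[-s,c]]
def d2w(uv):
    return T2(DOCK,np.c_[np.atleast_2d(uv),0])[:,:2]
def tip():
    o=bot.get_obs();R=Ro.from_rotvec(o["ee_rot"]).as_matrix();return o["ee_pos"]+R[:,0]*.173,R,o
def to(target,R=None):
    t,R0,_=tip();R=R0 if R is None else R
    return R.T@(np.asarray(target)-t)
E
python3 - <<'E'
from h import *
np.set_printoptions(precision=4,suppress=True)
zt=lambda u,o:(np.array(u,float)+.5)/3.8-.5+o
t=zt([[119,198],[214,209],[172,490],[77,478]],[210,130])
# world: top-left = far(+y), left(-x)
obj=np.array([[-.033,.1,.052],[.033,.1,.052],[.033,-.1,.052],[-.033,-.1,.052]])
s=zt([[92,127],[118,157],[358,112],[325,83]],[210,160])
objs=np.array([[-.033,-.1,.052],[.033,-.1,.052],[.033,.1,.052],[-.033,.1,.052]])
for w in((1,1),(1,0),(0,1)):
    f=lambda d:np.r_[w[0]*(proj("top",T2(d,obj))-t).ravel(),w[1]*(proj("scene",T2(d,objs))-s).ravel()]
    r=least_squares(f,[.5,.18,-1.75]);print(r.x,np.abs(r.fun).max())
    if w==(1,1):p=r.x
print("dock",w2d([p[:2],POST]))
T,R,o=tip();print(T);print(R)
axy=np.array([-np.sin(p[2]),np.cos(p[2])]);axx=np.array([np.cos(p[2]),np.sin(p[2])])
for y in(.08,):
  for g in (.05,.085): print("finger",p[:2]+axy*y-axx*g)
np.save("rack.npy",p)
E
```

```text
[ 0.5007  0.1728 -1.7321] 1.175245245003282
[ 0.5001  0.1728 -1.7338] 0.7709351413124637
[ 0.5022  0.1741 -1.7258] 1.0111121626661088
dock [[-0.2334 -0.053 ]
 [-0.1199 -0.0884]]
[0.1945 0.6202 0.2317]
[[ 0.      0.2992  0.9542]
 [ 0.      0.9542 -0.2992]
 [-1.      0.     -0.    ]]
finger [0.5877 0.2093]
finger [0.5933 0.2438]
```

```bash

python3 -m crank '[{"turn":[0,0,0],"delta_pos":[0,-0.0156,0.0328],"jaw":-1},{"turn":[0,0,0],"delta_pos":[0,-0.0156,0.0328],"jaw":-1},{"turn":[0,0,0],"delta_pos":[0,-0.0156,0.0328],"jaw":-1},{"turn":[0,0,0],"delta_pos":[0,-0.0156,0.0328],"jaw":-1},{"turn":[0,0,0],"delta_pos":[0,-0.0156,0.0328],"jaw":-1}]' 20
python3 -m crank '[{"turn":[0,0,0],"delta_pos":[0,-0.0156,0.0328],"jaw":-1},{"turn":[0,0,0],"delta_pos":[0,-0.0156,0.0328],"jaw":-1},{"turn":[0,0,0],"delta_pos":[0,-0.0156,0.0328],"jaw":-1},{"turn":[0,0,0],"delta_pos":[0,-0.0156,0.0328],"jaw":-1},{"turn":[0,0,0],"delta_pos":[0,-0.0156,0.0328],"jaw":-1}]'
python3 -m crank '[{"turn":[0,0,0],"delta_pos":[0,-0.0156,0.0328],"jaw":-1},{"turn":[0,0,0],"delta_pos":[0,-0.0156,0.0328],"jaw":-1},{"turn":[0,0,0],"delta_pos":[0,-0.0156,0.0328],"jaw":-1},{"turn":[0,0,0],"delta_pos":[0,-0.0156,0.0328],"jaw":-1},{"turn":[0,0,0],"delta_pos":[0,-0.0156,0.0328],"jaw":-1}]'
python3 - <<'E'
from h import *
T,R,o=tip();print(T,R,o["clock"],to([.5933,.247,.10]))
for n in CAL: cv2.imwrite(f"pics/{n}1.png",bot.grab_frame(n)[:,:,::-1])
E
```

```text
clock: 1.2
ee_pos: [0.3286, 0.4956, 0.4049]
ee_rot: [0.239, 1.558, -0.238]
force: [0.3, 0.8, -0.5]
grip_width: 0.0124
clock: 1.7
ee_pos: [0.4617, 0.3721, 0.4049]
ee_rot: [0.239, 1.557, -0.238]
force: [-0.2, 0.4, 0.8]
grip_width: 0.0001
clock: 2.2
ee_pos: [0.5948, 0.2487, 0.4049]
ee_rot: [0.238, 1.557, -0.238]
force: [0.6, -0.3, -0.6]
grip_width: 0.0001
[0.59484283 0.24870647 0.2318775 ] [[ 2.03564725e-04  2.98971299e-01  9.54262082e-01]
 [ 1.86674852e-04  9.54262074e-01 -2.98971336e-01]
 [-9.99999962e-01  2.38996751e-04  1.38443674e-04]] 2.2 [ 0.13187686 -0.0021212  -0.00098034]
```

View pics/scene1.png

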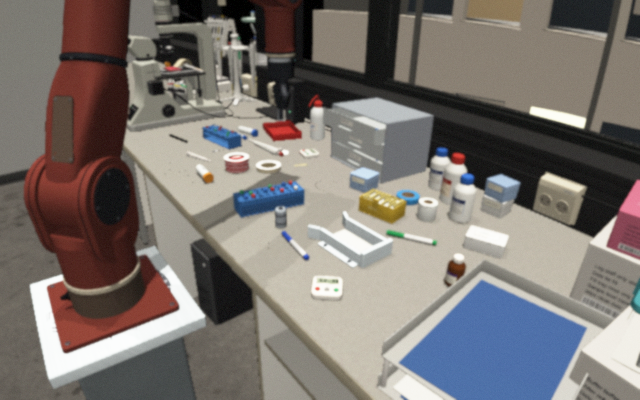

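View pics/top1.png

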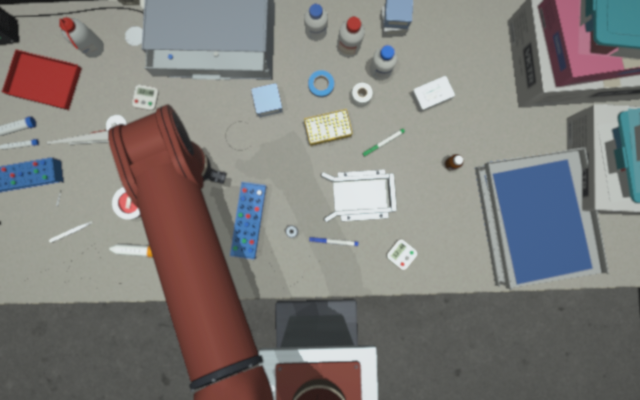

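```bash

python3 -m crank '[{"turn":[0,0,0],"delta_pos":[0.03,0,0],"jaw":-1},{"turn":[0,0,0],"delta_pos":[0.035,0,0],"jaw":-1},{"turn":[0,0,0],"delta_pos":[0.035,0,0],"jaw":-1},{"turn":[0,0,0],"delta_pos":[0.03,0,0],"jaw":-1},{"turn":[0,0,0],"delta_pos":[0.02,0,0],"jaw":-1}]'
python3 - <<'E'
from h import *
np.set_printoptions(precision=4,suppress=True)
T,R,o=tip();print(T,o["clock"],o["force"])
f=bot.grab_frame("scene")
print(proj("scene",[T,T-[0,0,.018]]))
X=np.array([[T[0],T[1],T[2]],[T[0],T[1],T[2]+.07]])
zoom("scene",f,190,390,110,250,4,"pics/s2.png",[(X,(0,255,0))])
E
```

```text
clock: 2.8
ee_pos: [0.5928, 0.2501, 0.2522]
ee_rot: [0.237, 1.56, -0.239]
force: [-0.4, -0.0, 0.7]
grip_width: -0.0
[0.5924 0.2499 0.0792] 2.8 [-0.3893 -0.0463  0.7088]
[[281.3024 167.4655]
 [281.4068 172.7504]]
```

View pics/s2.png

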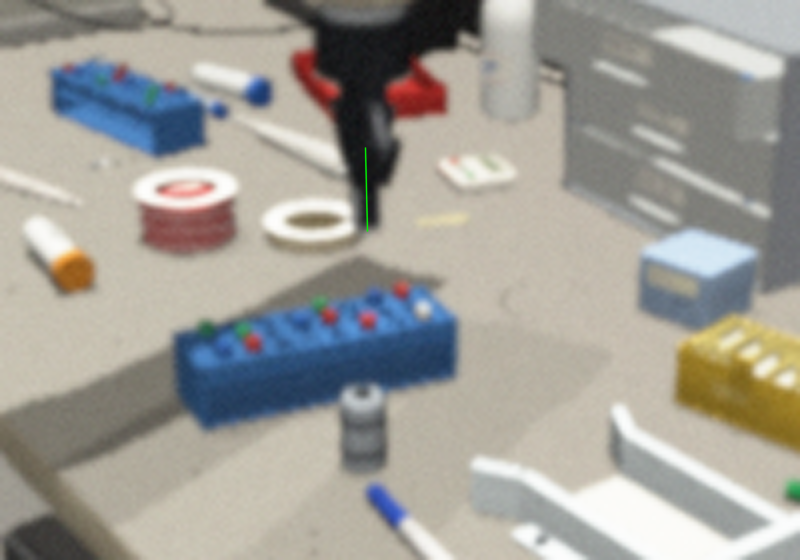

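```bash

python3 -m crank '[{"turn":[0,0,0],"delta_pos":[0.02,0,0],"jaw":-1},{"turn":[0,0,0],"delta_pos":[0.014,0,0],"jaw":-1},{"turn":[0,0,0],"delta_pos":[0.008,0,0],"jaw":-1},{"turn":[0,0,0],"delta_pos":[0,-0.01,0.003],"jaw":-1},{"turn":[0,0,0],"delta_pos":[0,-0.01,0.003],"jaw":-1}]'
python3 -m crank '[{"turn":[0,0,0],"delta_pos":[0,-0.008,0.0025],"jaw":-1},{"turn":[0,0,0],"delta_pos":[0,-0.005,0.0015],"jaw":-1},{"turn":[0,0,0],"delta_pos":[0,-0.005,0.0015],"jaw":-1},{"turn":[0,0,0],"delta_pos":[0,-0.005,0.0015],"jaw":-1},{"turn":[0,0,0],"delta_pos":[0,-0.005,0.0015],"jaw":-1}]'
python3 -m crank '[{"turn":[0,0,0],"delta_pos":[0,-0.005,0.0015],"jaw":-1},{"turn":[0,0,0],"delta_pos":[0,-0.005,0.0015],"jaw":-1},{"turn":[0,0,0],"delta_pos":[0,-0.005,0.0015],"jaw":-1},{"turn":[0,0,0],"delta_pos":[0,-0.005,0.0015],"jaw":-1},{"turn":[0,0,0],"delta_pos":[0,-0.005,0.0015],"jaw":-1}]'
cat >> h.py <<'E'
def look(tag,p0=None,save=True,cams=("top","scene")):
    np.set_printoptions(precision=4,suppress=True)
    p0=np.load("rack.npy") if p0 is None else p0
    T,R,o=tip();print("tip",T,"t",o["clock"],"F",o["force"])
    M={};F={}
    for n in cams:
        F[n]=bot.grab_frame(n)
        c=proj(n,T2(p0,[[0,0,.03]]))[0]
        best=None
        for r in bot.silhouettes(n,"rack"):
            d=np.hypot(*(np.array(r["pixel"])-c))
            if d<45 and r["score"]>.3 and 500<r["mask"].sum()<3500 and (best is None or d<best[0]): best=(d,r)
        if best: M[n]=best[1]["mask"]; print(n,"score",round(best[1]["score"],2),M[n].sum(),"exp",hullmask(n,T2(p0,RACK)).sum().round())
    for n in M:
        x,c=fitrack({n:M[n]},p0);print(n,x,round(c,1))
    if len(M)==0: x=p0
    else:
        x,c=fitrack(M,p0);print("fit",x,round(c,1))
    uv=w2d([x[:2]])[0];print("dock u,v",uv,"yaw err deg",np.degrees(x[2]+np.pi/2-DOCK[2]))
    if save: np.save("rack.npy",x)
    ex=[(circ(POST,.016,.054),(0,255,0)),(circ(T[:2],.0145,T[2]),(255,255,0))]
    for n,b in (("top",(210,410,130,280)),("scene",(210,410,150,290))):
        if n in F: zoom(n,F[n],*b,4,f"pics/{n}_{tag}.png",rackpolys(x)+dockpolys(DOCK)+ex)
E
python3 -c "
from h import *
look('3')"
```

```text
clock: 3.35
ee_pos: [0.5938, 0.2282, 0.2133]
ee_rot: [0.238, 1.557, -0.238]
force: [0.5, 0.1, 0.1]
grip_width: -0.0001
clock: 3.85
ee_pos: [0.5934, 0.1997, 0.213]
ee_rot: [0.239, 1.557, -0.237]
force: [-0.3, 0.5, 0.7]
grip_width: 0.0003
clock: 4.35
ee_pos: [0.593, 0.1731, 0.2127]
ee_rot: [0.238, 1.558, -0.239]
force: [-0.0, 1.1, 0.3]
grip_width: -0.0005
tip [0.593  0.173  0.0397] t 4.35 F [-0.03    1.0774  0.2942]
top score 0.67 708 exp 2058.0
scene score 0.82 1697 exp 1824.0
top [ 0.5135  0.1224 -1.5374] 1225.2
scene [ 0.4982  0.157  -1.902 ] 142.5
fit [ 0.4975  0.1557 -1.9458] 1417.0
dock u,v [-0.2164 -0.0566] yaw err deg 67.15914761711113
```

View pics/scene_3.png

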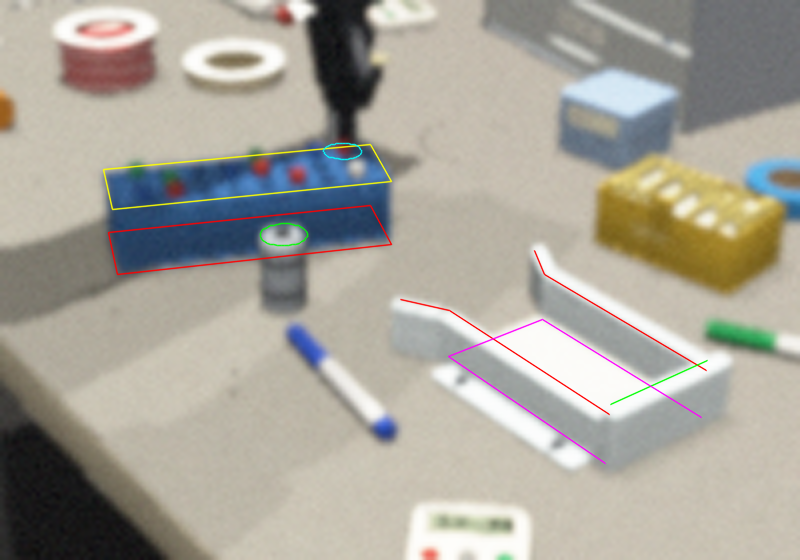

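View pics/top_3.png

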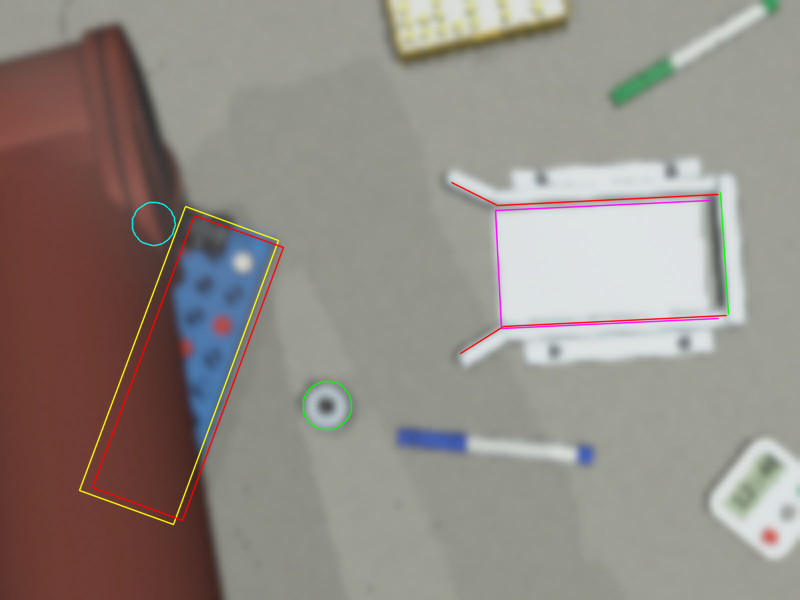

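```bash

python3 -m crank '[{"turn":[0,0,0],"delta_pos":[0,-0.005,0],"jaw":-1},{"turn":[0,0,0],"delta_pos":[0,-0.005,0],"jaw":-1},{"turn":[0,0,0],"delta_pos":[0,-0.005,0],"jaw":-1},{"turn":[0,0,0],"delta_pos":[0,-0.005,0],"jaw":-1},{"turn":[0,0,0],"delta_pos":[0,-0.005,0],"jaw":-1}]'
python3 -m crank '[{"turn":[0,0,0],"delta_pos":[0,-0.005,0],"jaw":-1},{"turn":[0,0,0],"delta_pos":[0,-0.005,0],"jaw":-1},{"turn":[0,0,0],"delta_pos":[0,-0.005,0],"jaw":-1},{"turn":[0,0,0],"delta_pos":[0,-0.005,0],"jaw":-1},{"turn":[0,0,0],"delta_pos":[0,-0.002,0],"jaw":-1}]'
python3 -c "
from h import *
look('4',np.array([.4985,.14,-2.2]),cams=('scene',))"
```

```text
clock: 5.05
ee_pos: [0.5854, 0.1491, 0.2127]
ee_rot: [0.238, 1.558, -0.239]
force: [0.2, 1.1, -0.6]
grip_width: 0.0001
clock: 5.55
ee_pos: [0.5789, 0.1279, 0.2127]
ee_rot: [0.239, 1.558, -0.239]
force: [-0.3, 1.1, 0.8]
grip_width: 0.0003
tip [0.5788 0.1279 0.0397] t 5.55 F [-0.2571  1.1334  0.8263]
scene score 0.87 1776 exp 1868.0
scene [ 0.4854  0.1302 -2.1223] 182.2
fit [ 0.4854  0.1302 -2.1223] 182.2
dock u,v [-0.1912 -0.0693] yaw err deg 57.048078348161205
```

View pics/scene_4.png

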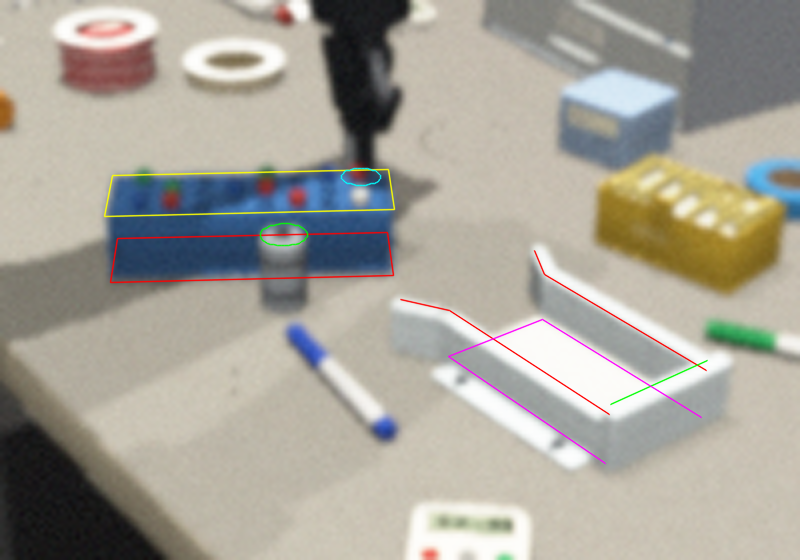

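```bash

python3 -m crank '[{"turn":[0,0,0],"delta_pos":[0,0.01,0],"jaw":-1},{"turn":[0,0,0],"delta_pos":[-0.02,0.005,0],"jaw":-1},{"turn":[0,0,0],"delta_pos":[-0.03,0,0],"jaw":-1},{"turn":[0,0,0],"delta_pos":[-0.03,0,0],"jaw":-1},{"turn":[0,0,0],"delta_pos":[-0.01,-0.01,-0.02],"jaw":-1}]'
python3 -m crank '[{"turn":[0,0,0],"delta_pos":[0,-0.014,-0.024],"jaw":-1},{"turn":[0,0,0],"delta_pos":[0,-0.014,-0.024],"jaw":-1},{"turn":[0,0,0],"delta_pos":[0,-0.014,-0.024],"jaw":-1},{"turn":[0,0,0],"delta_pos":[0,-0.014,-0.024],"jaw":-1},{"turn":[0,0,0],"delta_pos":[0,-0.014,-0.024],"jaw":-1}]'
python3 -c "
from h import *
look('5',np.array([.485,.13,-2.122]))
p=np.load('rack.npy');axx=np.array([np.cos(p[2]),np.sin(p[2])]);axy=np.array([-axx[1],axx[0]])
for k in(.04,.05): 
  q=p[:2]-k*axy+.058*axx;print(k,q,np.hypot(*q),to([*q,tip()[0][2]]))
"
```

```text
clock: 6.15
ee_pos: [0.5636, 0.1408, 0.306]
ee_rot: [0.24, 1.552, -0.236]
force: [0.1, 1.4, -0.3]
grip_width: 0.0001
clock: 6.65
ee_pos: [0.4251, 0.1091, 0.3029]
ee_rot: [0.238, 1.557, -0.238]
force: [0.3, 0.8, 0.2]
grip_width: -0.0001
tip [0.4251 0.1091 0.1299] t 6.65 F [0.3097 0.7925 0.2011]
top score 0.56 869 exp 2013.0
scene score 0.58 1802 exp 1924.0
top [ 0.4887  0.1277 -2.1308] 1075.1
scene [ 0.4853  0.1324 -2.1152] 168.8
fit [ 0.4868  0.1311 -2.157 ] 1256.9
dock u,v [-0.1921 -0.0679] yaw err deg 55.05995294081689
0.04 [0.4214 0.1049] 0.4342526172720874 [-0.     -0.0057 -0.0034]
0.05 [0.4131 0.1105] 0.42756943279037896 [-0.     -0.0029 -0.013 ]
```

View pics/scene_5.png

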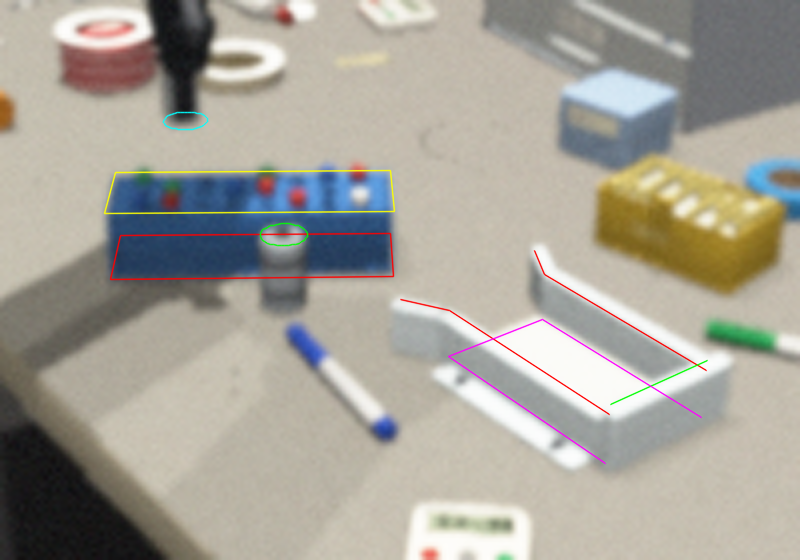

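View pics/top_5.png

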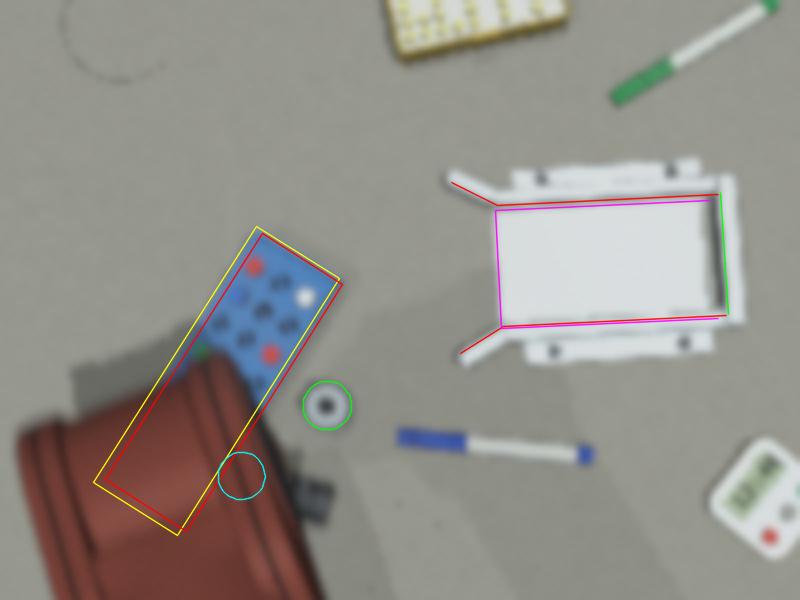

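```bash

python3 -m crank '[{"turn":[0,0,0],"delta_pos":[0,-0.007,-0.008],"jaw":-1},{"turn":[0,0,0],"delta_pos":[0.02,0,0],"jaw":-1},{"turn":[0,0,0],"delta_pos":[0.025,0,0],"jaw":-1},{"turn":[0,0,0],"delta_pos":[0.025,0,0],"jaw":-1},{"turn":[0,0,0],"delta_pos":[0.02,0,0],"jaw":-1}]'
python3 -c "
from h import *
look('6',np.array([.4855,.132,-2.12]),cams=('scene',))
"
```

```text
clock: 7.35
ee_pos: [0.4162, 0.1042, 0.2115]
ee_rot: [0.238, 1.558, -0.239]
force: [0.5, 0.6, 0.3]
grip_width: -0.0
tip [0.4161 0.104  0.0385] t 7.35 F [0.5191 0.6383 0.2569]
dock u,v [-0.193  -0.0692] yaw err deg 57.180977494906436
```

View pics/scene_6.png

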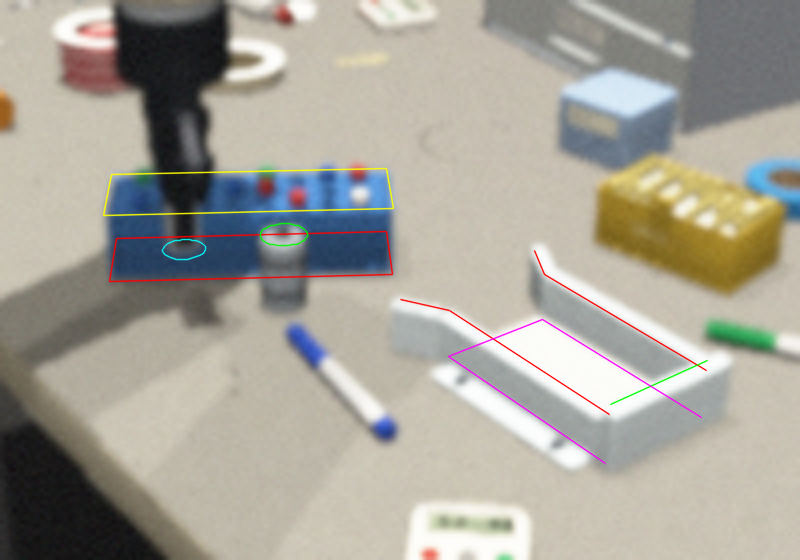

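```bash

python3 -m crank '[{"turn":[0,0,0],"delta_pos":[0,0.006,0],"jaw":-1},{"turn":[0,0,0],"delta_pos":[0,0.006,0],"jaw":-1},{"turn":[0,0,0],"delta_pos":[0,0.006,0.001],"jaw":-1},{"turn":[0,0,0],"delta_pos":[0,0.006,0.001],"jaw":-1},{"turn":[0,0,0],"delta_pos":[0,0.006,0.001],"jaw":-1}]'
python3 -m crank '[{"turn":[0,0,0],"delta_pos":[0,0.006,0.001],"jaw":-1},{"turn":[0,0,0],"delta_pos":[0,0.006,0.001],"jaw":-1},{"turn":[0,0,0],"delta_pos":[0,0.006,0.001],"jaw":-1},{"turn":[0,0,0],"delta_pos":[0,0.006,0.001],"jaw":-1},{"turn":[0,0,0],"delta_pos":[0,0.006,0.001],"jaw":-1}]'
cat >> h.py <<'E'
def contact():
    p=np.load('rack.npy');T=tip()[0][:2];d=T-p[:2]
    axx=np.array([np.cos(p[2]),np.sin(p[2])]);axy=np.array([-axx[1],axx[0]])
    print("finger in rack frame x,y",d@axx,d@axy)
def rk(x,y,z):
    p=np.load('rack.npy');axx=np.array([np.cos(p[2]),np.sin(p[2])]);axy=np.array([-axx[1],axx[0]])
    q=p[:2]+x*axx+y*axy;print("target",q,"r",np.hypot(*q),"tool delta",to([*q,z]))
E
python3 -c "
from h import *
look('7',np.array([.505,.155,-2.3]),cams=('scene',));contact()
"
```

```text
clock: 7.95
ee_pos: [0.4285, 0.1324, 0.2133]
ee_rot: [0.238, 1.557, -0.238]
force: [-1.5, -3.3, 5.6]
grip_width: 0.0
clock: 8.45
ee_pos: [0.4422, 0.1593, 0.2131]
ee_rot: [0.239, 1.557, -0.239]
force: [-2.4, -3.9, 6.3]
grip_width: 0.0001
tip [0.4422 0.1593 0.0401] t 8.45 F [-2.3721 -3.8573  6.3075]
scene score 0.96 1562 exp 1849.0
scene [ 0.5068  0.1633 -2.2831] 247.8
fit [ 0.5068  0.1633 -2.2831] 247.8
dock u,v [-0.2238 -0.0472] yaw err deg 47.83344514206186
finger in rack frame x,y 0.04454427460716104 -0.04658414951257496
```

View pics/scene_7.png

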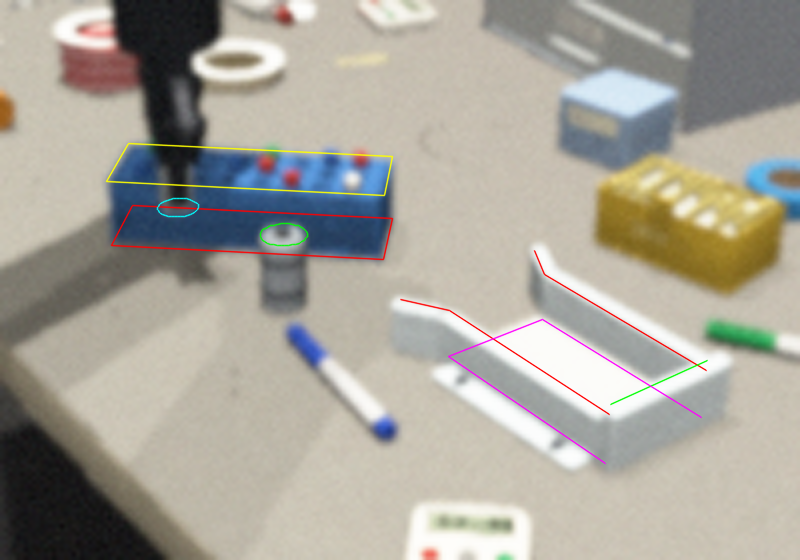

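```bash

python3 -m crank '[{"turn":[0,0,0],"delta_pos":[0,-0.006,0],"jaw":-1},{"turn":[0,0,0],"delta_pos":[0,-0.006,0],"jaw":-1},{"turn":[0,0,0],"delta_pos":[0,0,0],"jaw":-1},{"turn":[0,0,0],"delta_pos":[0,0,0],"jaw":-1},{"turn":[0,0,0],"delta_pos":[0,0,0],"jaw":-1}]'
python3 -c "
from h import *
look('8',cams=('scene',));contact()
rk(.058,-.07,.042)
rk(.058,-.08,.042)
"
```

```text
clock: 9.05
ee_pos: [0.4383, 0.1476, 0.2128]
ee_rot: [0.239, 1.557, -0.238]
force: [0.3, -0.8, -0.9]
grip_width: -0.0001
tip [0.4383 0.1477 0.0398] t 9.05 F [ 0.3076 -0.7656 -0.9387]
scene score 0.67 1502 exp 1819.0
scene [ 0.5072  0.1642 -2.2972] 276.5
fit [ 0.5072  0.1642 -2.2972] 276.5
dock u,v [-0.2247 -0.0468] yaw err deg 47.02867283087299
finger in rack frame x,y 0.05806617009814544 -0.040547227388859956
target [0.4163 0.1674] r 0.44869344384547905 tool delta [-0.0022  0.0121 -0.0268]
target [0.4088 0.174 ] r 0.4443249573983998 tool delta [-0.0022  0.0162 -0.036 ]
```

View pics/scene_8.png

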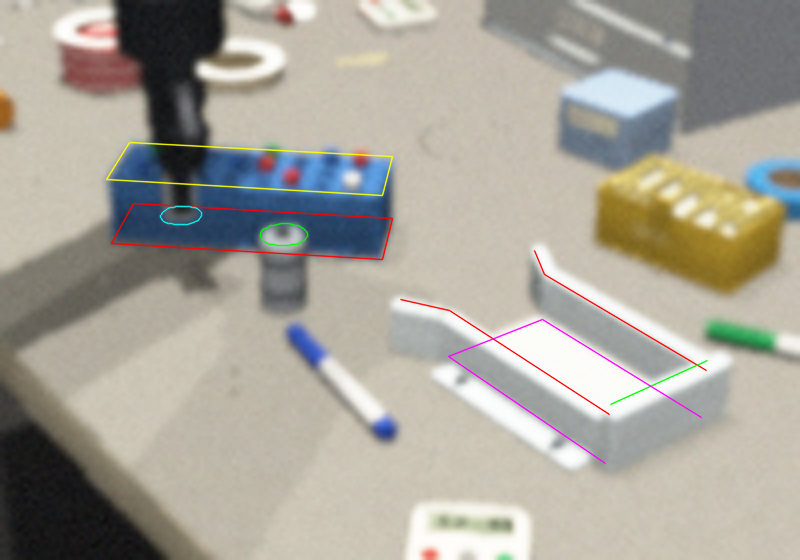

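```bash

python3 -m crank '[{"turn":[7.4,0,0],"delta_pos":[-0.002,-0.002,-0.006],"jaw":-1},{"turn":[7.4,0,0],"delta_pos":[-0.002,0,-0.006],"jaw":-1},{"turn":[7.4,0,0],"delta_pos":[0,0,-0.006],"jaw":-1},{"turn":[7.4,0,0],"delta_pos":[0,0,-0.003],"jaw":-1},{"turn":[7.4,0,0],"delta_pos":[0,0,0],"jaw":-1}]'
python3 -c "
from h import *
np.set_printoptions(precision=4,suppress=True)
T,R,o=tip();print(T,R,o['force']);contact();rk(.055,-.075,.043);rk(.0455,-.075,.043)
"
```

```text
clock: 9.65
ee_pos: [0.4188, 0.1556, 0.2167]
ee_rot: [0.744, 1.44, -0.744]
force: [-0.1, 0.3, 0.7]
grip_width: -0.0001
[0.4187 0.1556 0.0437] [[-0.0001  0.8158  0.5784]
 [ 0.0002  0.5784 -0.8158]
 [-1.      0.     -0.0002]] [-0.141   0.2777  0.7205]
finger in rack frame x,y 0.06517097807970373 -0.060371988143980974
target [0.4146 0.1729] r 0.4491870323700965 tool delta [ 0.0007  0.0066 -0.0165]
target [0.4209 0.18  ] r 0.4577631748012644 tool delta [ 0.0007  0.0159 -0.0187]
```

```bash

python3 -m crank '[{"turn":[0,0,0],"delta_pos":[0,0.003,-0.008],"jaw":-1},{"turn":[0,0,0],"delta_pos":[0,0.003,-0.008],"jaw":-1},{"turn":[0,0,0],"delta_pos":[0,0.006,-0.001],"jaw":-1},{"turn":[0,0,0],"delta_pos":[0,0.006,-0.001],"jaw":-1},{"turn":[0,0,0],"delta_pos":[0,0.006,-0.001],"jaw":-1}]'
python3 -m crank '[{"turn":[0,0,0],"delta_pos":[0,0.006,-0.001],"jaw":-1},{"turn":[0,0,0],"delta_pos":[0,0.006,-0.001],"jaw":-1},{"turn":[0,0,0],"delta_pos":[0,0.006,-0.001],"jaw":-1},{"turn":[0,0,0],"delta_pos":[0,0.006,0],"jaw":-1},{"turn":[0,0,0],"delta_pos":[0,0.006,0],"jaw":-1}]'
python3 -c "
from h import *
look('9',np.array([.52,.17,-2.5]),cams=('scene',));contact()
"
```

```text
clock: 10.15
ee_pos: [0.4279, 0.1849, 0.2166]
ee_rot: [0.739, 1.441, -0.74]
force: [-1.6, -1.1, 0.5]
grip_width: -0.0001
clock: 10.65
ee_pos: [0.4506, 0.2048, 0.2167]
ee_rot: [0.74, 1.441, -0.741]
force: [-0.6, -0.3, -0.4]
grip_width: 0.0002
tip [0.4506 0.2048 0.0437] t 10.65 F [-0.6452 -0.3333 -0.4291]
scene score 0.74 1500 exp 1793.0
scene [ 0.5281  0.1744 -2.5031] 207.4
fit [ 0.5281  0.1744 -2.5031] 207.4
dock u,v [-0.2344 -0.0256] yaw err deg 35.23222548625501
finger in rack frame x,y 0.04362198635670617 -0.07044397716546327
```

View pics/scene_9.png

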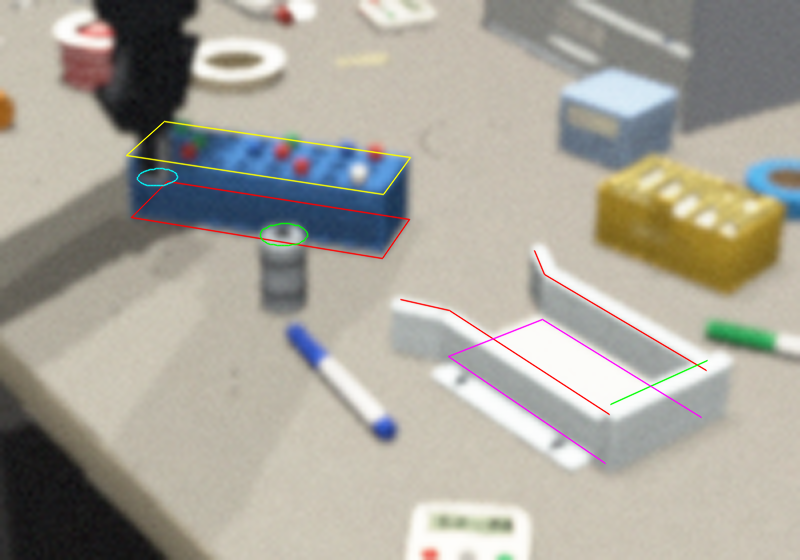

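```bash

python3 -m crank '[{"turn":[0,0,0],"delta_pos":[0,-0.004,-0.004],"jaw":-1},{"turn":[4,0,0],"delta_pos":[0,0,-0.012],"jaw":-1},{"turn":[4,0,0],"delta_pos":[0,0.006,0],"jaw":-1},{"turn":[4,0,0],"delta_pos":[0,0.006,0],"jaw":-1},{"turn":[4,0,0],"delta_pos":[0,0.006,0],"jaw":-1}]'
python3 -m crank '[{"turn":[0,0,0],"delta_pos":[0,0.006,0],"jaw":-1},{"turn":[0,0,0],"delta_pos":[0,0.006,0],"jaw":-1},{"turn":[0,0,0],"delta_pos":[0,0.006,0],"jaw":-1},{"turn":[0,0,0],"delta_pos":[0,0.006,0],"jaw":-1},{"turn":[0,0,0],"delta_pos":[0,0.006,0],"jaw":-1}]'
python3 -c "
from h import *
look('10',np.array([.545,.18,-2.75]),cams=('scene',));contact();print(tip()[1])
"
```

```text
clock: 11.25
ee_pos: [0.4529, 0.2236, 0.2167]
ee_rot: [0.955, 1.352, -0.956]
force: [-1.8, -0.6, 0.2]
grip_width: -0.0001
clock: 11.75
ee_pos: [0.4823, 0.2336, 0.2167]
ee_rot: [0.953, 1.352, -0.953]
force: [-1.5, -0.7, 0.0]
grip_width: 0.0002
tip [0.4823 0.2336 0.0437] t 11.75 F [-1.5119 -0.6992  0.0092]
scene score 0.76 1530 exp 1685.0
scene [ 0.5604  0.1758 -2.6945] 100.6
fit [ 0.5604  0.1758 -2.6945] 100.6
dock u,v [-0.235   0.0067] yaw err deg 24.26723474574721
finger in rack frame x,y 0.04496455354493915 -0.08572318832775512
[[ 0.0008  0.9421  0.3353]
 [-0.      0.3353 -0.9421]
 [-1.      0.0007  0.0003]]
```

View pics/scene_10.png

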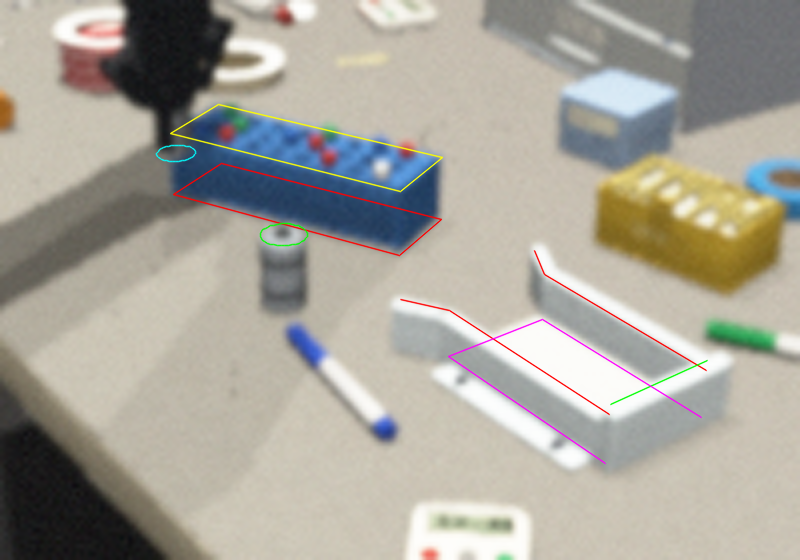

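```bash

python3 -m crank '[{"turn":[0,0,0],"delta_pos":[0,0.006,0],"jaw":-1},{"turn":[0,0,0],"delta_pos":[0,0.006,0],"jaw":-1},{"turn":[0,0,0],"delta_pos":[0,0.006,0],"jaw":-1},{"turn":[0,0,0],"delta_pos":[0,0.005,0],"jaw":-1},{"turn":[0,0,0],"delta_pos":[0,0.003,0],"jaw":-1}]'
python3 -m crank '[{"turn":[0,0,0],"delta_pos":[0,-0.01,0],"jaw":-1},{"turn":[0,0,0],"delta_pos":[-0.02,-0.01,0],"jaw":-1},{"turn":[0,0,0],"delta_pos":[-0.03,0,0],"jaw":-1},{"turn":[0,0,0],"delta_pos":[-0.03,0,0],"jaw":-1},{"turn":[0,0,0],"delta_pos":[-0.01,0,0],"jaw":-1}]'
python3 -c "
from h import *
look('11',np.array([.57,.178,-2.85]));contact();rk(-.065,.085,.13)
"
```

```text
clock: 12.35
ee_pos: [0.5068, 0.2424, 0.2167]
ee_rot: [0.954, 1.352, -0.954]
force: [-1.3, 0.6, 0.2]
grip_width: -0.0001
clock: 12.85
ee_pos: [0.4876, 0.2354, 0.3097]
ee_rot: [0.957, 1.35, -0.95]
force: [-0.0, -0.4, 0.3]
grip_width: -0.0001
tip [0.4882 0.2359 0.1367] t 12.85 F [-0.0105 -0.3637  0.321 ]
top score 0.68 1898 exp 2035.0
scene score 0.86 1585 exp 1615.0
top [ 0.5779  0.1772 -2.7884] 89.5
scene [ 0.5795  0.1785 -2.7748] 33.6
fit [ 0.5781  0.178  -2.7864] 127.1
dock u,v [-0.2368  0.0245] yaw err deg 19.00110757297596
finger in rack frame x,y 0.0657687610292375 -0.08551024450236228
target [0.6686 0.1209] r 0.6794751065359512 tool delta [0.0027 0.133  0.1688]
```

View pics/top_11.png

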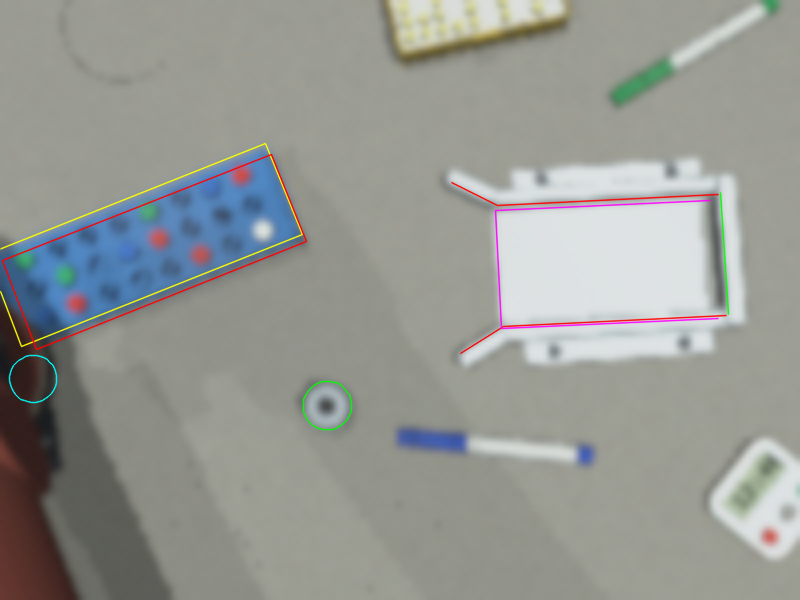

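View pics/scene_11.png

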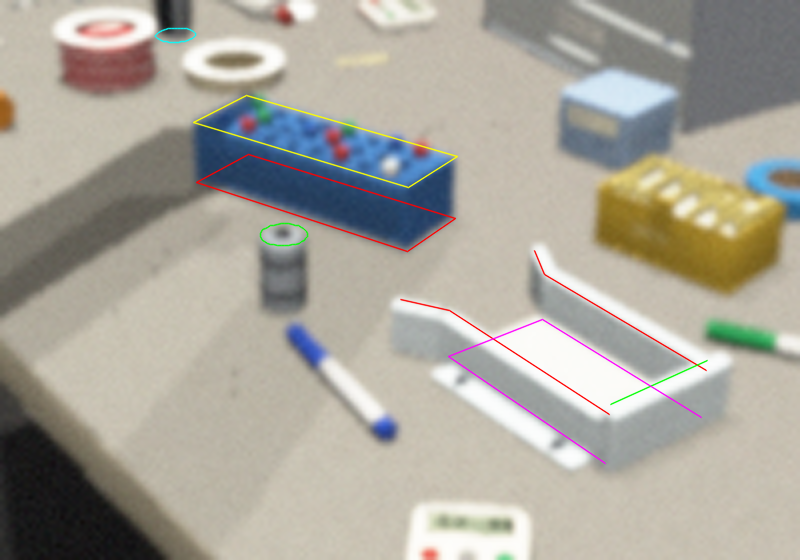

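```bash

python3 -m crank '[{"turn":[0,0,0],"delta_pos":[0,0.02,0.025],"jaw":-1},{"turn":[0,0,0],"delta_pos":[0,0.024,0.031],"jaw":-1},{"turn":[0,0,0],"delta_pos":[0,0.024,0.031],"jaw":-1},{"turn":[0,0,0],"delta_pos":[0,0.024,0.031],"jaw":-1},{"turn":[0,0,0],"delta_pos":[0,0.024,0.031],"jaw":-1}]'
python3 -m crank '[{"turn":[0,0,0],"delta_pos":[0,0.017,0.02],"jaw":-1},{"turn":[0,0,0],"delta_pos":[0.01,0,0],"jaw":-1},{"turn":[0,0,0],"delta_pos":[0.03,0,0],"jaw":-1},{"turn":[0,0,0],"delta_pos":[0.03,0,0],"jaw":-1},{"turn":[0,0,0],"delta_pos":[0.02,0,0],"jaw":-1}]'
python3 -c "
from h import *
look('12');contact();rk(-.048,.085,.043)
"
```

```text
clock: 13.55
ee_pos: [0.6474, 0.1331, 0.3045]
ee_rot: [0.952, 1.354, -0.956]
force: [0.4, 0.3, -0.4]
grip_width: -0.0003
clock: 14.05
ee_pos: [0.6675, 0.1213, 0.2123]
ee_rot: [0.951, 1.355, -0.957]
force: [-0.5, 0.1, -0.0]
grip_width: 0.0001
tip [0.6666 0.1212 0.0393] t 14.05 F [-0.548   0.0813 -0.0217]
scene score 0.95 1556 exp 1616.0
scene [ 0.5775  0.1779 -2.8017] 39.2
fit [ 0.5775  0.1779 -2.8017] 39.2
dock u,v [-0.2367  0.0239] yaw err deg 18.12398699771399
finger in rack frame x,y -0.06678609588006101 0.08378001785038672
target [0.6511 0.1137] r 0.6609967611423248 tool delta [-0.0001 -0.0188  0.0012]
```

View pics/scene_12.png

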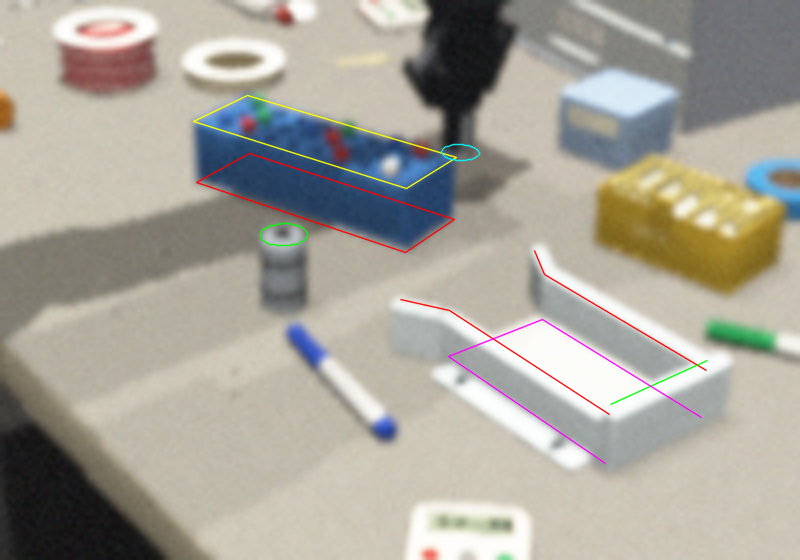

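```bash

python3 -m crank '[{"turn":[0,0,0],"delta_pos":[-0.003,-0.006,0],"jaw":-1},{"turn":[0,0,0],"delta_pos":[0,-0.007,0],"jaw":-1},{"turn":[0,0,0],"delta_pos":[0,-0.006,0],"jaw":-1},{"turn":[0,0,0],"delta_pos":[0,-0.006,0],"jaw":-1},{"turn":[0,0,0],"delta_pos":[0,-0.006,0],"jaw":-1}]'
python3 -m crank '[{"turn":[0,0,0],"delta_pos":[0,-0.006,0],"jaw":-1},{"turn":[0,0,0],"delta_pos":[0,-0.006,-0.001],"jaw":-1},{"turn":[0,0,0],"delta_pos":[0,-0.006,-0.001],"jaw":-1},{"turn":[0,0,0],"delta_pos":[0,-0.006,-0.001],"jaw":-1},{"turn":[0,0,0],"delta_pos":[0,-0.006,-0.001],"jaw":-1}]'
python3 -c "
from h import *
look('13',np.array([.565,.178,-2.95]));contact()
"
```

```text
clock: 14.75
ee_pos: [0.6399, 0.1104, 0.2203]
ee_rot: [0.954, 1.351, -0.953]
force: [1.8, 0.4, 1.3]
grip_width: 0.0002
clock: 15.25
ee_pos: [0.6102, 0.1042, 0.2197]
ee_rot: [0.954, 1.352, -0.954]
force: [1.0, -0.2, -0.1]
grip_width: 0.0002
tip [0.6102 0.1042 0.0467] t 15.25 F [ 1.0317 -0.2407 -0.0804]
top score 0.63 505 exp 2024.0
scene score 0.81 1522 exp 1578.0
top [ 0.5572  0.1817 -2.8618] 1468.4
scene [ 0.5543  0.1817 -2.9371] 38.5
fit [ 0.5536  0.18   -2.9341] 1494.8
dock u,v [-0.2394  0.0001] yaw err deg 10.53627678949914
finger in rack frame x,y -0.03970179898375332 0.08564145581057463
```

View pics/scene_13.png

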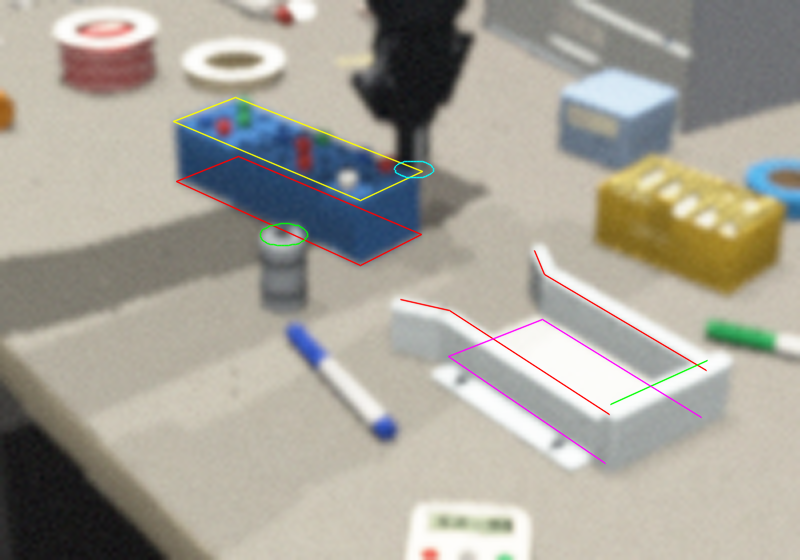

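```bash

python3 -m crank '[{"turn":[0,0,0],"delta_pos":[0.002,-0.006,-0.001],"jaw":-1},{"turn":[0,0,0],"delta_pos":[0,-0.006,-0.002],"jaw":-1},{"turn":[0,0,0],"delta_pos":[0,-0.005,-0.001],"jaw":-1},{"turn":[0,0,0],"delta_pos":[0,0.005,0],"jaw":-1},{"turn":[0,0,0],"delta_pos":[0,0.01,0],"jaw":-1}]'
python3 -m crank '[{"turn":[0,0,0],"delta_pos":[-0.015,0.005,0],"jaw":-1},{"turn":[0,0,0],"delta_pos":[-0.035,0,0],"jaw":-1},{"turn":[0,0,0],"delta_pos":[-0.03,0,0],"jaw":-1},{"turn":[0,0,0],"delta_pos":[-0.01,-0.02,-0.02],"jaw":-1},{"turn":[0,0,0],"delta_pos":[0,-0.03,-0.03],"jaw":-1}]'
python3 -c "
from h import *
look('14',np.array([.545,.175,-3.0]),cams=('scene',));contact();rk(.065,-.085,.13)
"
```

```text
clock: 15.95
ee_pos: [0.607, 0.1073, 0.2175]
ee_rot: [0.953, 1.353, -0.955]
force: [-0.3, -0.1, -0.2]
grip_width: -0.0001
clock: 16.45
ee_pos: [0.5498, 0.139, 0.3093]
ee_rot: [0.957, 1.348, -0.954]
force: [0.1, 1.4, 0.2]
grip_width: 0.0001
tip [0.5503 0.139  0.1363] t 16.45 F [0.1406 1.4056 0.2184]
scene score 0.66 1472 exp 1575.0
scene [ 0.541   0.1811 -3.0361] 60.5
fit [ 0.541   0.1811 -3.0361] 60.5
dock u,v [-0.2408 -0.0126] yaw err deg 4.693317293970692
finger in rack frame x,y 0.0004647700098168931 0.0383355453772209
target [0.4674 0.2588] r 0.5342330318356135 tool delta [ 0.0046 -0.0332 -0.1352]
```

View pics/scene_14.png

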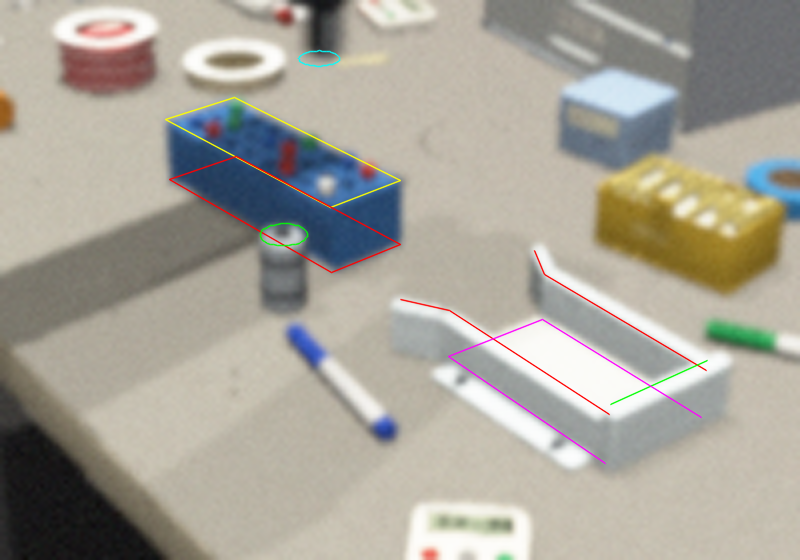

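```bash

python3 -m crank '[{"turn":[0,0,0],"delta_pos":[0,-0.009,-0.034],"jaw":-1},{"turn":[0,0,0],"delta_pos":[0,-0.009,-0.034],"jaw":-1},{"turn":[0,0,0],"delta_pos":[0,-0.009,-0.034],"jaw":-1},{"turn":[0,0,0],"delta_pos":[0,-0.006,-0.034],"jaw":-1},{"turn":[0,0,0],"delta_pos":[0,0,0],"jaw":-1}]'
python3 -m crank '[{"turn":[0,0,0],"delta_pos":[0.02,0,0],"jaw":-1},{"turn":[0,0,0],"delta_pos":[0.03,0,0],"jaw":-1},{"turn":[0,0,0],"delta_pos":[0.03,0,0],"jaw":-1},{"turn":[0,0,0],"delta_pos":[0.013,0,0],"jaw":-1},{"turn":[0,0,0],"delta_pos":[0,0,0],"jaw":-1}]'
python3 -c "
from h import *
look('15');contact();rk(.0475,-.085,.043)
"
```

```text
clock: 17.05
ee_pos: [0.4692, 0.2616, 0.3073]
ee_rot: [0.948, 1.357, -0.949]
force: [-0.5, -0.0, 0.2]
grip_width: -0.0002
clock: 17.55
ee_pos: [0.4713, 0.2559, 0.2129]
ee_rot: [0.951, 1.353, -0.957]
force: [-0.6, -0.1, 0.3]
grip_width: -0.0001
tip [0.4708 0.2555 0.0399] t 17.55 F [-0.608  -0.1203  0.2955]
top score 0.62 1841 exp 1997.0
top [ 0.5399  0.1776 -3.0296] 113.5
fit [ 0.5399  0.1776 -3.0296] 113.5
dock u,v [-0.2373 -0.0137] yaw err deg 5.066980229109649
finger in rack frame x,y 0.05803957318176047 -0.08635351038926721
target [0.4832 0.2567] r 0.5471834432662196 tool delta [0.0001 0.01   0.0037]
```

View pics/top_15.png

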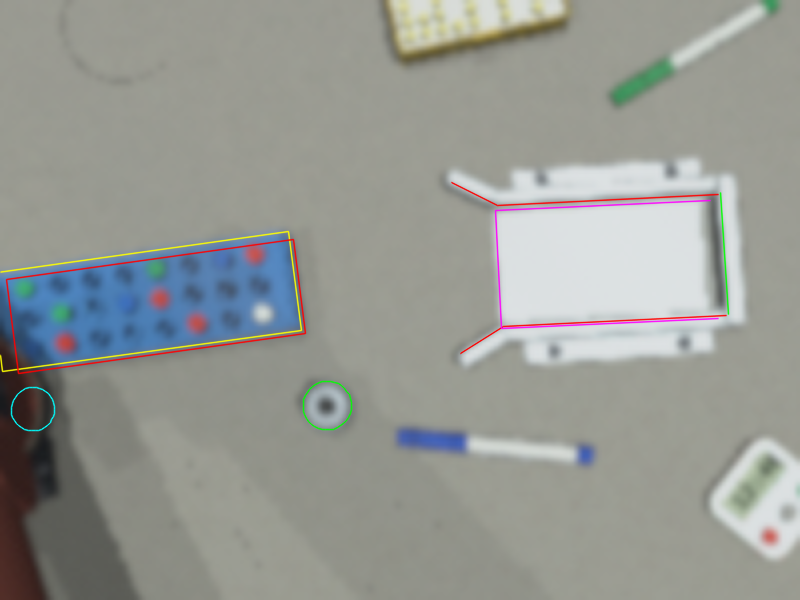

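```bash

python3 -m crank '[{"turn":[0,0,0],"delta_pos":[-0.003,0.006,0.002],"jaw":-1},{"turn":[0,0,0],"delta_pos":[0,0.006,0.002],"jaw":-1},{"turn":[0,0,0],"delta_pos":[0,0.006,0.002],"jaw":-1},{"turn":[0,0,0],"delta_pos":[0,0.006,0.002],"jaw":-1},{"turn":[0,0,0],"delta_pos":[0,0.003,0.001],"jaw":-1}]'
python3 -m crank '[{"turn":[0,0,0],"delta_pos":[0,-0.01,-0.002],"jaw":-1},{"turn":[0,0,0],"delta_pos":[0,-0.015,-0.02],"jaw":-1},{"turn":[0,0,0],"delta_pos":[0,0,-0.03],"jaw":-1},{"turn":[0,0,0],"delta_pos":[0,0,-0.03],"jaw":-1},{"turn":[0,0,0],"delta_pos":[0,0,0],"jaw":-1}]'
python3 -c "
from h import *
look('16',np.array([.549,.178,-3.11]));contact();rk(0.0,-.125,.043)
"
```

```text
clock: 18.25
ee_pos: [0.5005, 0.2572, 0.218]
ee_rot: [0.954, 1.352, -0.954]
force: [-4.6, 1.1, 7.2]
grip_width: -0.0004
clock: 18.75
ee_pos: [0.4464, 0.3298, 0.2175]
ee_rot: [0.95, 1.355, -0.949]
force: [0.3, -0.3, 0.1]
grip_width: 0.0003
tip [0.4463 0.3301 0.0445] t 18.75 F [ 0.2954 -0.2953  0.0973]
top score 0.71 1863 exp 1994.0
scene score 0.88 1398 exp 1502.0
top [ 0.5476  0.1765 -3.0645] 73.5
scene [ 0.5486  0.1791 -3.0658] 77.5
fit [ 0.5474  0.1771 -3.068 ] 157.8
dock u,v [-0.2366 -0.0063] yaw err deg 2.865979726083959
finger in rack frame x,y 0.08715628941993045 -0.15433203091021513
target [0.5382 0.3018] r 0.6170059194719255 tool delta [0.0015 0.0763 0.0513]
```

View pics/top_16.png

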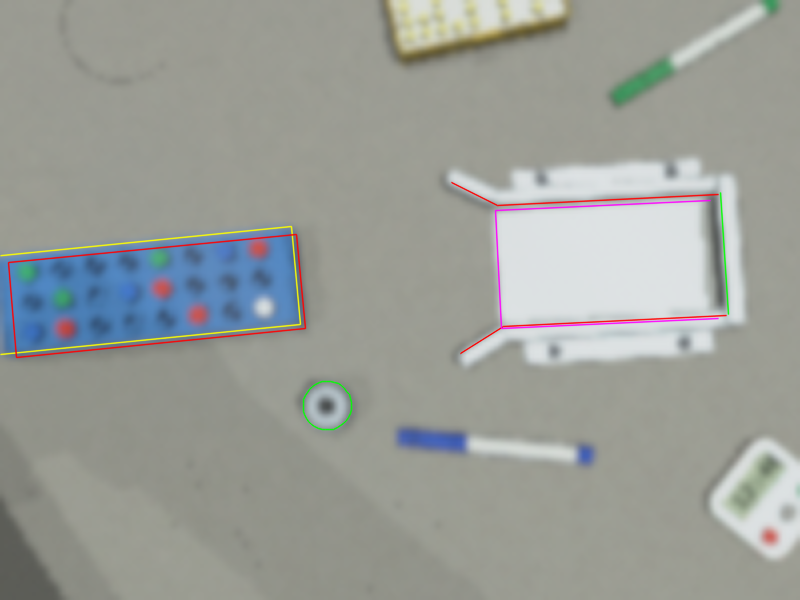

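View pics/scene_16.png

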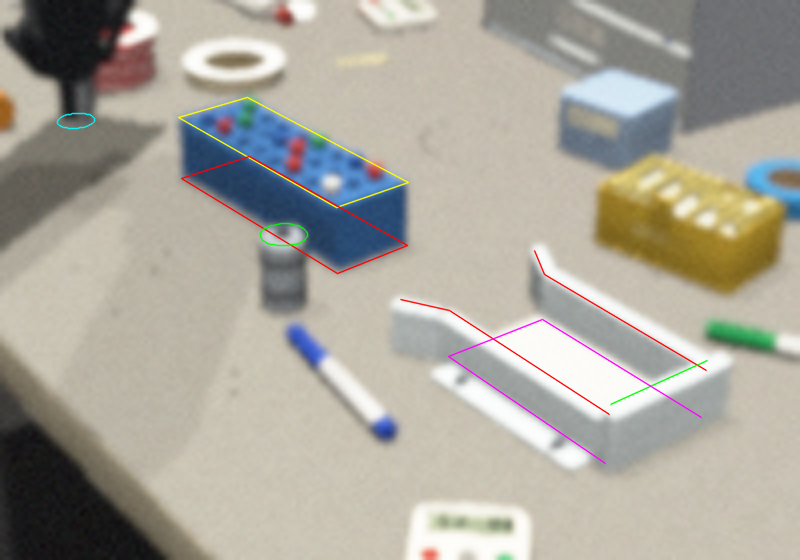

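```bash

python3 -m crank '[{"turn":[6.1,0,0],"delta_pos":[0,0,0],"jaw":-1},{"turn":[6.1,0,0],"delta_pos":[0,0,0],"jaw":-1},{"turn":[6.1,0,0],"delta_pos":[0,0,0],"jaw":-1},{"turn":[0,0,0],"delta_pos":[0,0.025,0],"jaw":-1},{"turn":[0,0,0],"delta_pos":[0,0.025,0],"jaw":-1}]'
python3 -m crank '[{"turn":[0,0,0],"delta_pos":[0,0.025,0.005],"jaw":-1},{"turn":[0,0,0],"delta_pos":[0,0.016,0.011],"jaw":-1},{"turn":[0,0,0],"delta_pos":[0,0,0.005],"jaw":-1},{"turn":[0,0,0],"delta_pos":[0,0,0],"jaw":-1},{"turn":[0,0,0],"delta_pos":[0,0,0],"jaw":-1}]'
python3 -c "
from h import *
np.set_printoptions(precision=4,suppress=True)
T,R,o=tip();print(T,o['force'],R,w2d([T[:2]]));contact();rk(0,-.111,.043)
"
```

```text
clock: 19.45
ee_pos: [0.4996, 0.326, 0.2178]
ee_rot: [1.193, 1.219, -1.193]
force: [0.5, -0.2, 0.8]
grip_width: 0.0001
clock: 19.95
ee_pos: [0.5397, 0.3069, 0.2176]
ee_rot: [1.192, 1.22, -1.193]
force: [-0.2, 0.1, -0.7]
grip_width: 0.0003
[0.5395 0.3069 0.0446] [-0.2236  0.1452 -0.6818] [[-0.0008  0.9997  0.0224]
 [ 0.0001  0.0224 -0.9998]
 [-1.     -0.0008 -0.0002]] [[-0.3666 -0.011 ]]
finger in rack frame x,y -0.0017303162585449337 -0.13000076054342527
target [0.5392 0.2878] r 0.6112064067747025 tool delta [ 0.0016 -0.0008  0.0191]
```

```bash

python3 -m crank '[{"turn":[0,0,0],"delta_pos":[0,0,0.008],"jaw":-1},{"turn":[0,0,0],"delta_pos":[0,0,0.008],"jaw":-1},{"turn":[0,0,0],"delta_pos":[0,0,0.006],"jaw":-1},{"turn":[0,0,0],"delta_pos":[0,0,0.006],"jaw":-1},{"turn":[0,0,0],"delta_pos":[0,0,0.007],"jaw":-1}]'
python3 -m crank '[{"turn":[0,0,0],"delta_pos":[0,0,0.008],"jaw":-1},{"turn":[0,0,0],"delta_pos":[0,0,0.008],"jaw":-1},{"turn":[0,0,0],"delta_pos":[0,0,0.008],"jaw":-1},{"turn":[0,0,0],"delta_pos":[0,0,0.008],"jaw":-1},{"turn":[0,0,0],"delta_pos":[0,0,0.008],"jaw":-1}]'
python3 -c "
from h import *
look('17',np.array([.5485,.12,-3.09]));contact();print(w2d([tip()[0][:2]]))
"
```

```text
clock: 20.45
ee_pos: [0.5411, 0.2716, 0.2178]
ee_rot: [1.193, 1.22, -1.192]
force: [-0.4, 1.5, -0.8]
grip_width: -0.0001
clock: 20.95
ee_pos: [0.5421, 0.2312, 0.2177]
ee_rot: [1.193, 1.22, -1.193]
force: [0.7, 1.2, 0.7]
grip_width: 0.0004
tip [0.5421 0.2312 0.0447] t 20.95 F [0.6896 1.1737 0.6604]
top score 0.92 1876 exp 1975.0
top [ 0.5487  0.1186 -3.0581] 59.5
fit [ 0.5487  0.1186 -3.0581] 59.5
dock u,v [-0.1781 -0.0063] yaw err deg 3.4314488364516365
finger in rack frame x,y -0.002854916270523079 -0.11309949204724928
[[-0.2911 -0.0102]]
```

View pics/top_17.png

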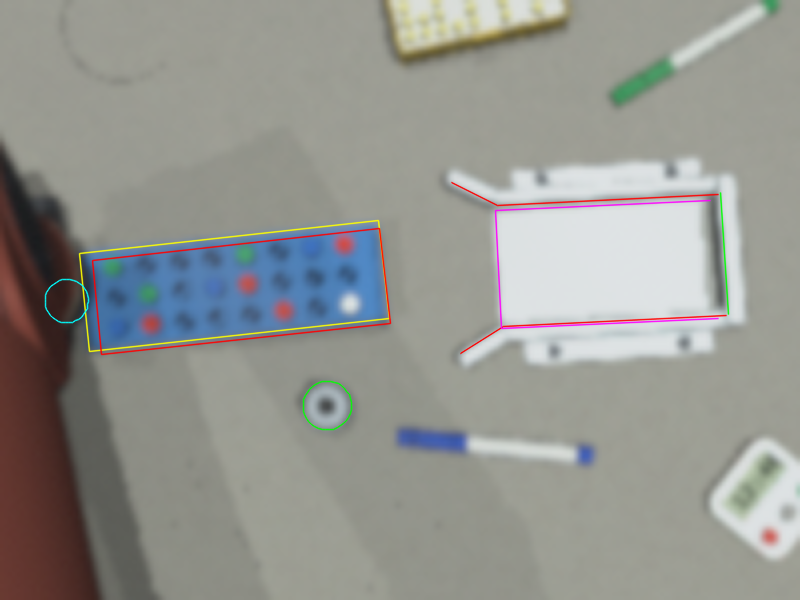

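View pics/scene_17.png

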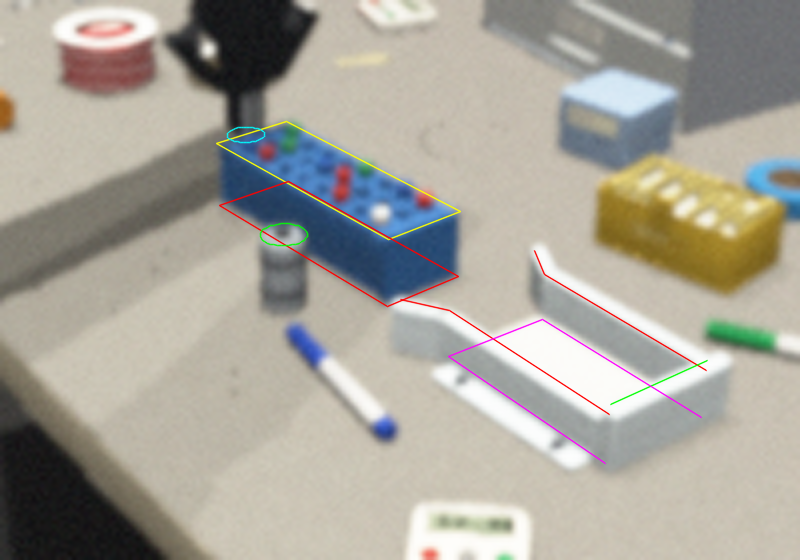

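```bash

for i in 1; do python3 -m crank '[{"turn":[0,0,0],"delta_pos":[0,0,0.008],"jaw":-1},{"turn":[0,0,0],"delta_pos":[0,0,0.008],"jaw":-1},{"turn":[0,0,0],"delta_pos":[0,0,0.008],"jaw":-1},{"turn":[0,0,0],"delta_pos":[0,0,0.008],"jaw":-1},{"turn":[0,0,0],"delta_pos":[0,0,0.008],"jaw":-1}]'; done
python3 -m crank '[{"turn":[0,0,0],"delta_pos":[0,0,0.008],"jaw":-1},{"turn":[0,0,0],"delta_pos":[0,0,0.008],"jaw":-1},{"turn":[0,0,0],"delta_pos":[0,0,0.008],"jaw":-1},{"turn":[0,0,0],"delta_pos":[0,0,0.008],"jaw":-1},{"turn":[0,0,0],"delta_pos":[0,0,0.008],"jaw":-1}]'
python3 -c "
from h import *
look('18',np.array([.5505,.036,-3.07]));contact();print(w2d([tip()[0][:2]]))
"
```

```text
clock: 21.65
ee_pos: [0.543, 0.191, 0.2177]
ee_rot: [1.193, 1.22, -1.193]
force: [0.9, 0.6, 0.1]
grip_width: -0.0003
clock: 22.15
ee_pos: [0.5439, 0.1512, 0.2177]
ee_rot: [1.193, 1.22, -1.193]
force: [-0.1, 1.2, -0.4]
grip_width: -0.0002
tip [0.5439 0.1512 0.0447] t 22.15 F [-0.0822  1.1977 -0.4188]
top score 0.84 1752 exp 1966.0
scene score 0.74 1549 exp 1888.0
top [ 0.5507  0.0344 -3.0706] 145.5
scene [ 0.5527  0.0404 -3.1033] 243.0
fit [ 0.5506  0.0382 -3.0858] 411.7
dock u,v [-0.0977 -0.0063] yaw err deg 1.8426069497830395
finger in rack frame x,y 0.00027368251598212587 -0.1136060329998631
[[-0.2113 -0.0102]]
```

View pics/top_18.png

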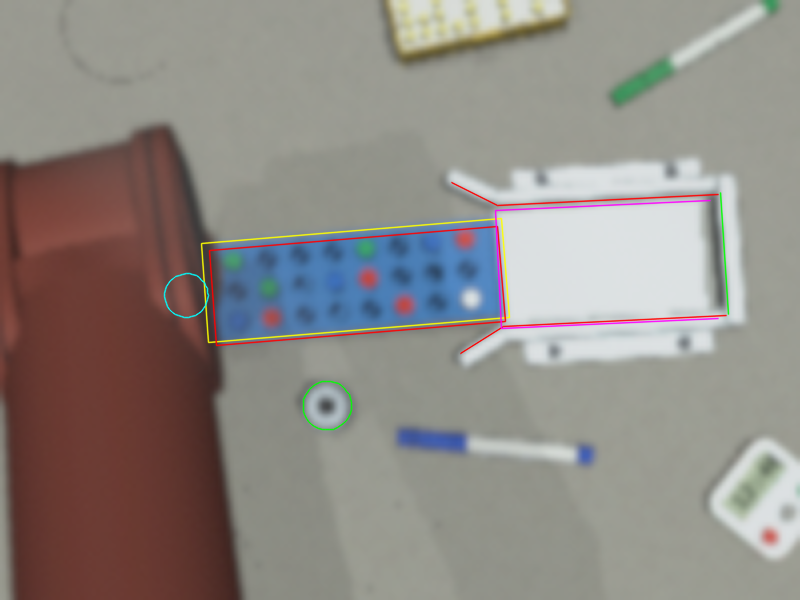

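View pics/scene_18.png

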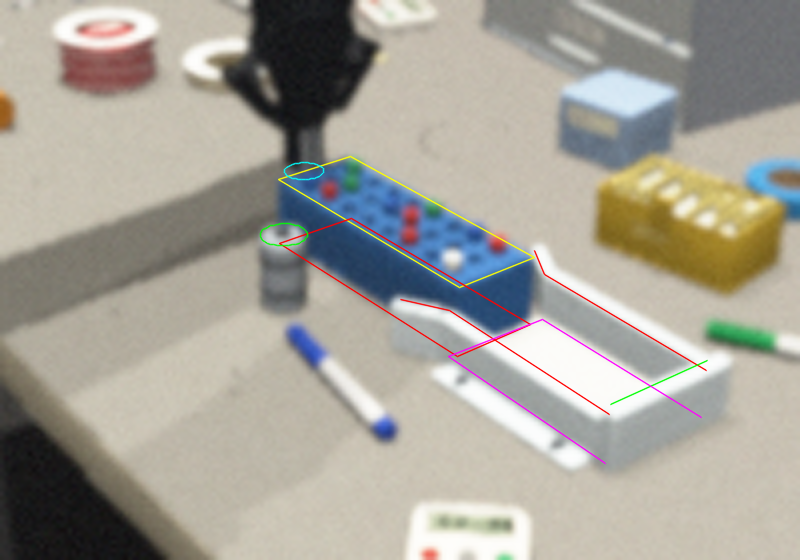

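```bash

python3 -m crank '[{"turn":[0,0,0],"delta_pos":[0,0,0.006],"jaw":-1},{"turn":[0,0,0],"delta_pos":[0,0,0.006],"jaw":-1},{"turn":[0,0,0],"delta_pos":[0,0,0.006],"jaw":-1},{"turn":[0,0,0],"delta_pos":[0,0,0.006],"jaw":-1},{"turn":[0,0,0],"delta_pos":[0,0,0.006],"jaw":-1}]'
python3 -m crank '[{"turn":[0,0,0],"delta_pos":[0,0,0.006],"jaw":-1},{"turn":[0,0,0],"delta_pos":[0,0,0.006],"jaw":-1},{"turn":[0,0,0],"delta_pos":[0,0,0.006],"jaw":-1},{"turn":[0,0,0],"delta_pos":[0,0,0.006],"jaw":-1},{"turn":[0,0,0],"delta_pos":[0,0,0.006],"jaw":-1}]'
python3 -c "
from h import *
look('19',np.array([.552,-.023,-3.09]));contact();print(w2d([tip()[0][:2]]))
"
```

```text
clock: 22.85
ee_pos: [0.5446, 0.1214, 0.2177]
ee_rot: [1.193, 1.22, -1.193]
force: [0.3, 1.2, -0.8]
grip_width: -0.0001
clock: 23.35
ee_pos: [0.5452, 0.0915, 0.2177]
ee_rot: [1.192, 1.22, -1.193]
force: [0.2, 1.2, -0.2]
grip_width: 0.0002
tip [0.5452 0.0915 0.0447] t 23.35 F [ 0.1991  1.1879 -0.2497]
top score 0.69 1542 exp 1968.0
scene score 0.7 1620 exp 2062.0
top [ 0.5525 -0.027  -3.0509] 348.9
scene [ 0.5538 -0.0167 -3.0654] 361.3
fit [ 0.5525 -0.0201 -3.064 ] 726.4
dock u,v [-0.0393 -0.0057] yaw err deg 3.096277529771721
finger in rack frame x,y -0.0014024100432352795 -0.1119760124987122
[[-0.1512 -0.0104]]
```

View pics/scene_19.png

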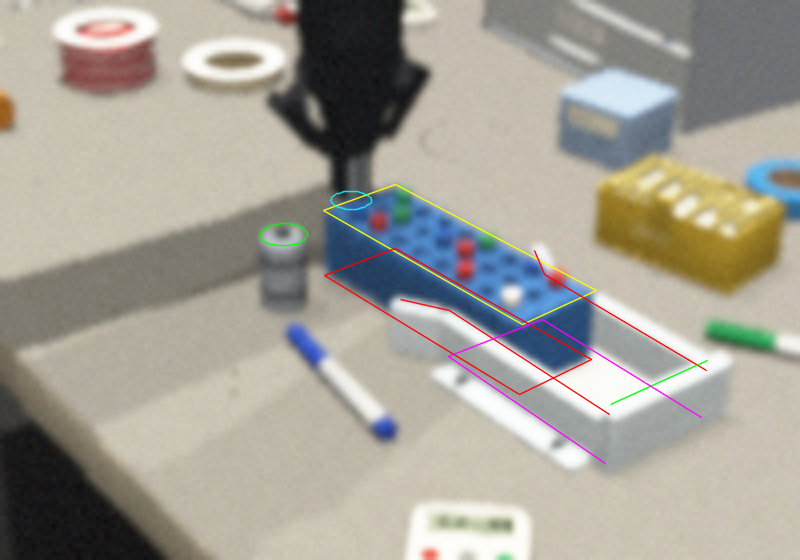

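View pics/top_19.png

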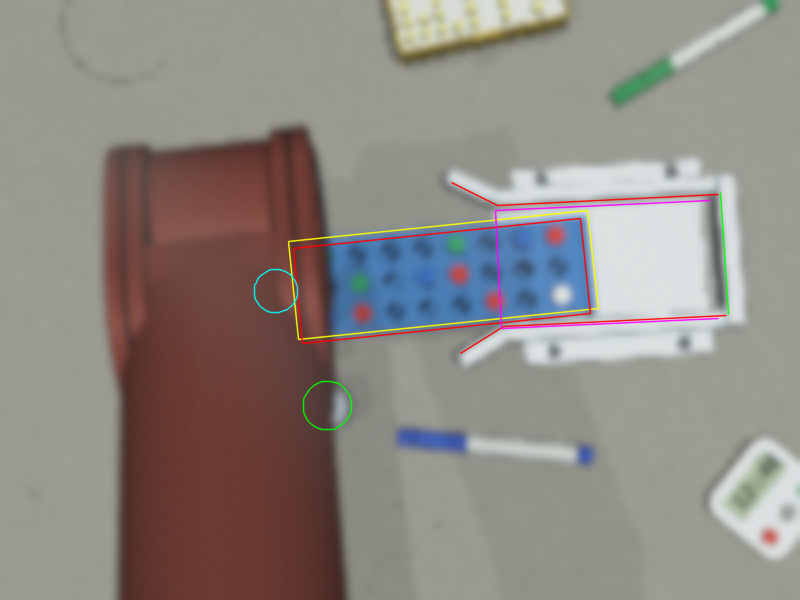

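```bash

python3 -m crank '[{"turn":[0,0,0],"delta_pos":[0,0,0.006],"jaw":-1},{"turn":[0,0,0],"delta_pos":[0,0,0.006],"jaw":-1},{"turn":[0,0,0],"delta_pos":[0,0,0.006],"jaw":-1},{"turn":[0,0,0],"delta_pos":[0,0,0.006],"jaw":-1},{"turn":[0,0,0],"delta_pos":[0,0,0.006],"jaw":-1}]'
python3 -m crank '[{"turn":[0,0,0],"delta_pos":[0,0,0.006],"jaw":-1},{"turn":[0,0,0],"delta_pos":[0,0,0.006],"jaw":-1},{"turn":[0,0,0],"delta_pos":[0,0,0.006],"jaw":-1},{"turn":[0,0,0],"delta_pos":[0,0,0.006],"jaw":-1},{"turn":[0,0,0],"delta_pos":[0,0,0.006],"jaw":-1}]'
python3 -c "
from h import *
look('20',np.array([.554,-.083,-3.09]));contact();print(w2d([tip()[0][:2]]))
"
```

```text
clock: 24.05
ee_pos: [0.5459, 0.0613, 0.2177]
ee_rot: [1.193, 1.22, -1.193]
force: [-0.1, 0.3, 0.4]
grip_width: 0.0002
clock: 24.55
ee_pos: [0.5466, 0.0315, 0.2177]
ee_rot: [1.192, 1.22, -1.193]
force: [0.2, 2.0, -0.4]
grip_width: 0.0001
tip [0.5466 0.0315 0.0447] t 24.55 F [ 0.1553  1.9573 -0.3555]
top score 0.72 1438 exp 1957.0
scene score 0.72 1618 exp 2256.0
top [ 0.5519 -0.0868 -3.0593] 462.4
scene [ 0.5593 -0.0741 -3.0972] 552.0
fit [ 0.5529 -0.0827 -3.0776] 1083.7
dock u,v [ 0.0233 -0.0069] yaw err deg 2.312206508373516
finger in rack frame x,y -0.0010758669085483199 -0.11457879429044864
[[-0.0913 -0.0104]]
```

View pics/scene_20.png

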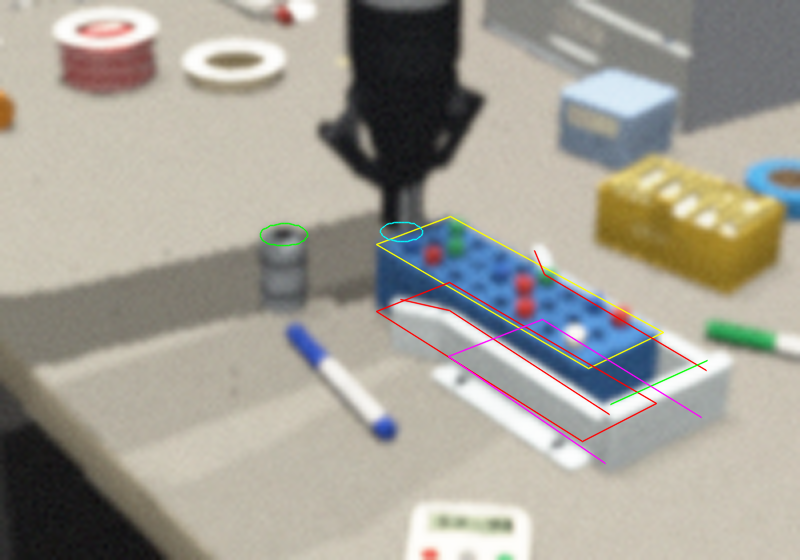

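View pics/top_20.png

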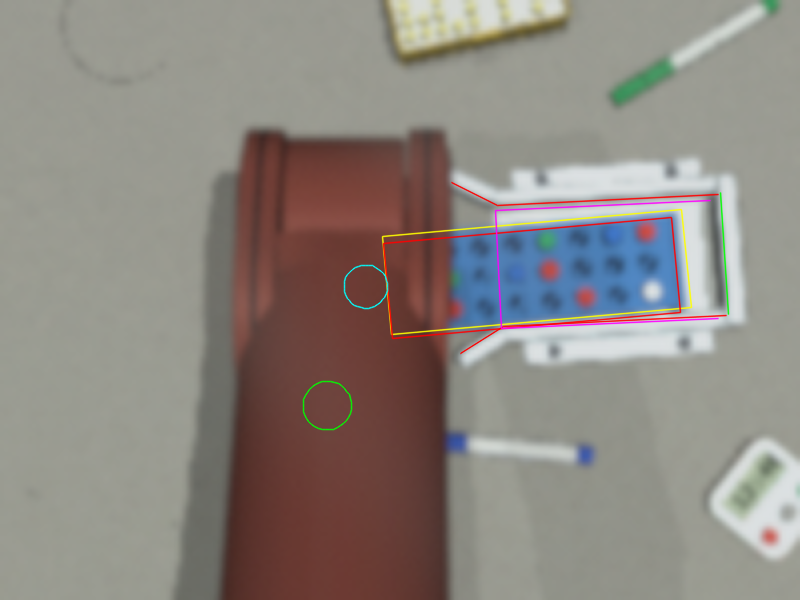

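```bash

python3 -m crank '[{"turn":[0,0,0],"delta_pos":[0,0,0.005],"jaw":-1},{"turn":[0,0,0],"delta_pos":[0,0,0.005],"jaw":-1},{"turn":[0,0,0],"delta_pos":[0,0,0.005],"jaw":-1},{"turn":[0,0,0],"delta_pos":[0,0,0.004],"jaw":-1},{"turn":[0,0,0],"delta_pos":[0,0,0.003],"jaw":-1}]'
python3 -m crank '[{"turn":[0,0,0],"delta_pos":[0,0,0.002],"jaw":-1},{"turn":[0,0,0],"delta_pos":[0,0,0.002],"jaw":-1},{"turn":[0,0,0],"delta_pos":[0,0,0.001],"jaw":-1},{"turn":[0,0,0],"delta_pos":[0,0,0.001],"jaw":-1},{"turn":[0,0,0],"delta_pos":[0,0,0],"jaw":-1}]'
python3 -c "
from h import *
print(w2d([tip()[0][:2]]))
"
```

```text
clock: 25.25
ee_pos: [0.5471, 0.0095, 0.2177]
ee_rot: [1.193, 1.22, -1.193]
force: [-0.4, 0.6, -0.5]
grip_width: 0.0004
clock: 25.75
ee_pos: [0.5472, 0.0039, 0.2177]
ee_rot: [1.193, 1.22, -1.193]
force: [-0.6, -0.1, 0.2]
grip_width: 0.0002
[[-0.06344126 -0.01045809]]
```

```bash

python3 -m crank '[{"turn":[0,0,0],"delta_pos":[0,0,0.001],"jaw":-1},{"turn":[0,0,0],"delta_pos":[0,0,0.001],"jaw":-1},{"turn":[0,0,0],"delta_pos":[0,0,0.001],"jaw":-1},{"turn":[0,0,0],"delta_pos":[0,0,0],"jaw":-1},{"turn":[0,0,0],"delta_pos":[0,0,0],"jaw":-1}]'
python3 -c "
from h import *
look('21',np.array([.556,-.109,-3.1]));print(w2d([tip()[0][:2]]))
"
```

```text
clock: 26.25
ee_pos: [0.5476, 0.0029, 0.2179]
ee_rot: [1.193, 1.222, -1.19]
force: [0.3, 7.6, -0.6]
grip_width: 0.0002
tip [0.5477 0.0033 0.0449] t 26.25 F [ 0.323   7.5878 -0.6   ]
top score 0.61 1333 exp 1961.0
scene score 0.59 1486 exp 2340.0
top [ 0.5541 -0.1115 -3.0919] 571.6
scene [ 0.5729 -0.0751 -3.1792] 658.4
fit [ 0.5539 -0.1076 -3.1006] 1388.9
dock u,v [ 0.0482 -0.0065] yaw err deg 0.9964670321797845
[[-0.0628 -0.01  ]]
```

View pics/scene_21.png

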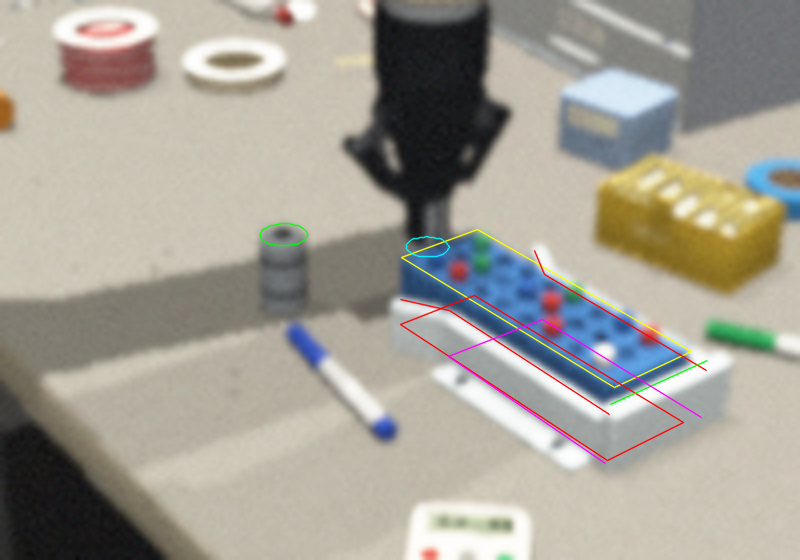

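View pics/top_21.png

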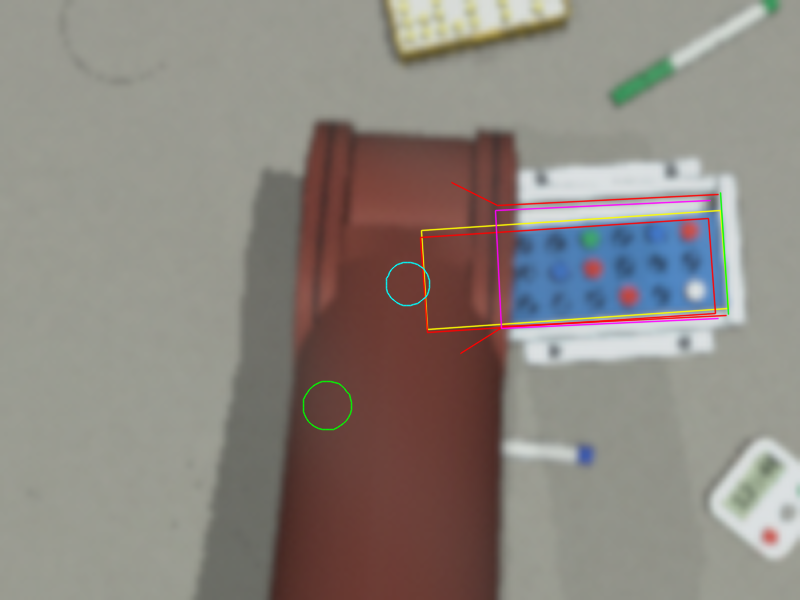

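```bash

python3 -m crank '[{"turn":[0,0,0],"delta_pos":[0,0,0.001],"jaw":-1},{"turn":[0,0,0],"delta_pos":[0,0,0.0005],"jaw":-1},{"turn":[0,0,0],"delta_pos":[0,0,0],"jaw":-1},{"turn":[0,0,0],"delta_pos":[0,0,0],"jaw":-1},{"turn":[0,0,0],"delta_pos":[0,0,0],"jaw":-1}]'
python3 -m crank '[{"turn":[0,0,0],"delta_pos":[0,0,-0.005],"jaw":-1},{"turn":[0,0,0],"delta_pos":[0,0,-0.01],"jaw":-1},{"turn":[0,0,0],"delta_pos":[0,0,-0.025],"jaw":-1},{"turn":[0,0,0],"delta_pos":[0,0,-0.04],"jaw":-1},{"turn":[0,0,0],"delta_pos":[0,0,-0.04],"jaw":-1}]'
python3 -c "
from h import *
look('22',np.array([.554,-.109,-3.1]))
"
```

```text
clock: 26.95
ee_pos: [0.5478, 0.0025, 0.218]
ee_rot: [1.194, 1.223, -1.188]
force: [0.8, 12.1, 0.4]
grip_width: 0.0002
clock: 27.45
ee_pos: [0.5445, 0.1202, 0.2178]
ee_rot: [1.194, 1.218, -1.194]
force: [0.7, 0.3, -0.6]
grip_width: -0.0001
tip [0.5446 0.1201 0.0448] t 27.45 F [ 0.7332  0.2641 -0.6466]
top score 0.94 1737 exp 1961.0
top [ 0.5526 -0.1096 -3.1009] 151.0
fit [ 0.5526 -0.1096 -3.1009] 151.0
dock u,v [ 0.0501 -0.0078] yaw err deg 0.9788724356727827
```

View pics/scene_22.png

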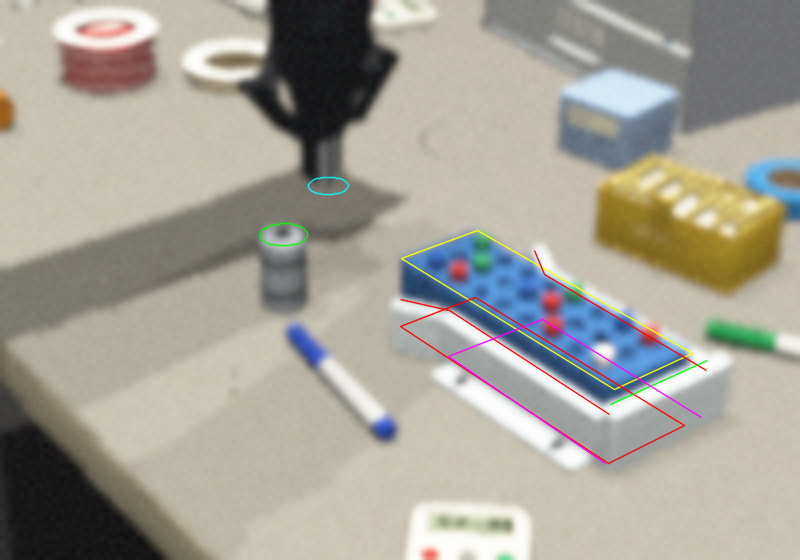

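View pics/top_22.png

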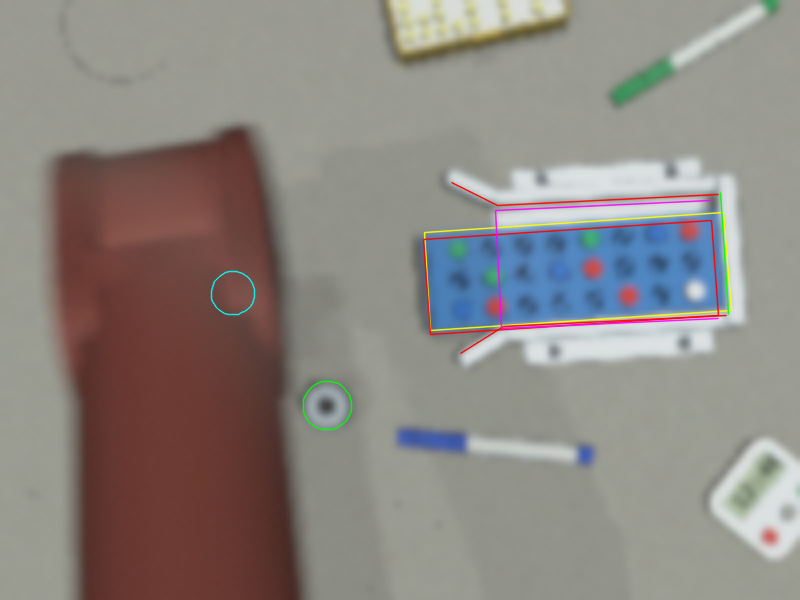

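```bash

python3 -m crank '[{"turn":[0,0,0],"delta_pos":[-0.03,0,-0.01],"jaw":-1},{"turn":[0,0,0],"delta_pos":[-0.04,0,-0.02],"jaw":-1},{"turn":[0,0,0],"delta_pos":[-0.04,0,-0.03],"jaw":-1},{"turn":[0,0,0],"delta_pos":[-0.02,0,-0.03],"jaw":-1},{"turn":[0,0,0],"delta_pos":[0,0,0],"jaw":-1}]'
python3 - <<'E'
from h import *
look('23',np.array([.554,-.109,-3.1]))
f=bot.grab_frame("top");zoom("top",f,300,420,160,240,6.6,"pics/topz.png")
a=cv2.imread("pics/top0.png")[:,:,::-1]
for b in((300,360,105,150,'tip'),(360,410,125,160,'m3'),(305,362,234,250,'m1'),(385,420,235,272,'timer'),(440,470,150,175,'bottle'),(135,175,148,188,'petri')):
    x0,x1,y0,y1,n=b;d=np.abs(a[y0:y1,x0:x1].astype(int)-f[y0:y1,x0:x1]);print(n,d.mean().round(1),d.max())
g=bot.grab_frame("scene");zoom("scene",g,290,410,200,280,6.6,"pics/scz.png")
E
```

```text
clock: 28.15
ee_pos: [0.543, 0.2128, 0.351]
ee_rot: [1.195, 1.221, -1.185]
force: [-0.1, 0.6, -1.5]
grip_width: 0.0001
tip [0.5437 0.2134 0.178 ] t 28.15 F [-0.0695  0.6466 -1.455 ]
scene score 0.79 1461 exp 2341.0
scene [ 0.5697 -0.0757 -3.2244] 706.3
fit [ 0.5697 -0.0757 -3.2244] 706.3
dock u,v [0.0166 0.0101] yaw err deg -6.099027878431275
tip 13.3 19
m3 12.4 19
m1 6.6 18
timer 13.6 18
bottle 10.8 18
petri 36.0 174
```

View pics/topz.png

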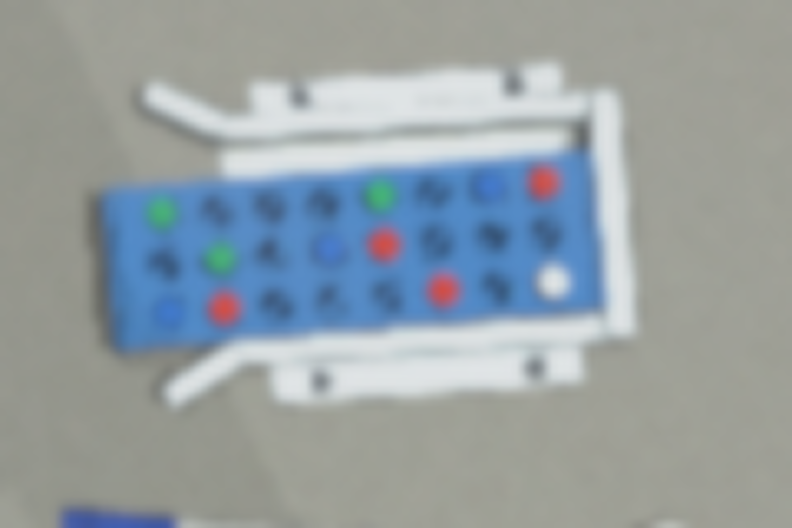

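View pics/scz.png

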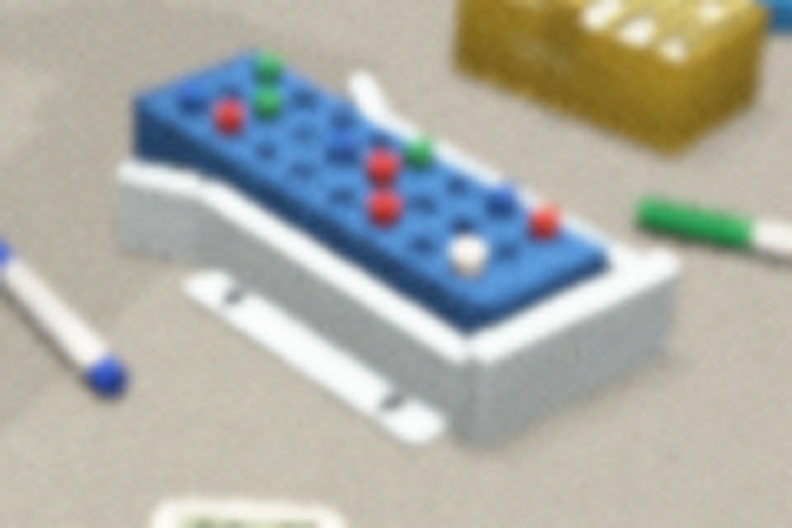

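```bash
python3 -c "
from station import bot
print(bot.hand_in(), bot.get_obs()['clock'])"
```

```text
the job is handed in; nothing more can be done
the job is handed in; nothing more can be done
```

The blue rack is in the dock, +y end first, standing against the back stop, and I handed the job in at about 29 s. I used only the outside of the closed fingers. I pushed its far end round, swung the near end away from the robot in stages, and squared it up with one push on each end. Then I pushed it in from behind until it met the stop.

**What the last checks showed:**
- **Fit in the dock:** in the final top picture the rack is level and flush with the back stop. The fit from a top picture taken just before gives x about 50 mm, yaw within about 1°, and y about -8 mm. That means it lies along the robot-side rail, within the bay's clearance, rather than centred.
- **Contact with the stop:** the last push rose to 12 N with almost no further movement, which agrees with the rack being home. The robot was clear of everything at hand-in.
- **Forces:** most pushes read 1 to 2 N. Two side pushes read up to about 8 N, mostly upward on the tool, so the fingertip probably pressed briefly on the rack. The rack stayed upright, and I backed off and raised the finger a little after the first.
- **Other items:** the tip box, timer, bottle and both markers look unmoved against the first top picture.

**Checks that failed or disagreed:**
- The last scene-camera fit disagreed (x about 17 mm, yaw -6°). The dock hides much of the rack from that camera, so I set it aside.
- The arm blocked the top-camera check of the petri dish. I did not check it in the final scene picture, but the fingers never went near it.

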